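# Dress the two hold-down studs at the drill bench

## Task

Get the two hold-down studs ready for clamping. On the tall stud (the one on the square foot) put the long sleeve first and then the square washer on top of it; on the short stud (round foot) put the short sleeve first and then the round washer, so that everything sits flat with the stud's tip sticking out. Lower the parts on, do not drop them, and leave the two coupling nuts and the chuck key lying where they are.

Things in the scene. Friction and masses are not known exactly. Their poses are not given: they have to be found in the camera images.
- tall_stud: Fixed. Upright threaded steel stud 14 mm in diameter at the centre of a grey square foot, 90 x 90 mm and 12 mm thick. The stud rises 58 mm above the foot's top (tip 70 mm above the bench); its last 10 mm taper to 6 mm diameter. Origin: centre of the foot's underside, on the bench, on the stud's axis; z up; x and y along the foot's sides.
- short_stud: Fixed. Upright threaded steel stud 14 mm in diameter at the centre of a grey round foot, 90 mm in diameter and 12 mm thick. The stud rises 42 mm above the foot's top (tip 54 mm above the bench); its last 10 mm taper to 6 mm diameter. Origin: centre of the foot's underside, on the stud's axis; z up.
- long_sleeve: Loose plain steel tube standing upright on the bench: outer diameter 38 mm, bore 26 mm straight through, 34 mm tall (the slim, tall one), about 160 g. Origin: centre of its underside; z along the bore, up.
- short_sleeve: Loose plain steel tube standing upright: outer diameter 46 mm, bore 26 mm straight through, 18 mm tall (the squat, wider one), about 160 g. Origin: centre of its underside; z along the bore, up.
- round_washer: Loose thick round steel washer lying flat: outer diameter 60 mm, bore 26 mm, 12 mm thick, about 210 g. Origin: centre of its underside; z along the bore, up.
- square_washer: Loose thick square steel washer lying flat: 56 x 56 mm, 12 mm thick, round bore 26 mm, about 240 g. Origin: centre of its underside; z along the bore, up; x and y square to its sides. How it is turned on the stud does not matter.
- coupling_nut_a: Loose bystander: long hexagonal steel nut lying on its side, 36 mm long, 19 mm across the flats. Origin: centre of its underside at the start; x along its length. To be left alone.
- coupling_nut_b: Loose bystander: a second such nut, 36 mm long, 19 mm across the flats. Origin: centre of its underside at the start; x along its length. To be left alone.
- chuck_key: Loose bystander: T-shaped dark steel drill chuck key lying flat, about 62 mm long with a 56 mm cross bar, 14 to 18 mm high. Origin: under the middle of its shank; x along the shank towards the bright pinion. To be left alone.

How it is judged:
By the outcome, as a careful person would: the job done as asked, in the order asked, and still so for the second after the job is handed in, with the robot touching nothing.
It also fails if it takes over 99 s, if anything falls off the work surface, if the arm or the gripper's body presses on something with over 40 N, if the wrist force passes 120 N, or if a joint passes its speed limit or range.

## Robot

A 7-joint arm with a two-finger parallel gripper is mounted at the origin on the work surface. World frame = base frame: x ahead of the robot, y to its left, z up, the work surface at z = 0. Lengths are in m, angles in rad, forces in N, time in s.
With the tool pointing down it reaches from about 0.35 to 0.9 m from the base axis. Payload 7.2 kg.
Tool frame: the origin (TCP) lies midway between the tips of the shut fingers; the grasp point (between the pads) lies 19 mm behind it; y points along the fingers, x is the direction in which the jaws open and shut, and the axes are right-handed (so a half turn about y gives the same grasp; the last joint's range is limited). The gripper opens to 88 mm and grips with 3 to 60 N. Pads are 20 mm wide; open, the fingers measure 115 mm over their backs; the gripper's body (75 mm by 178 mm) begins 61 mm behind the grasp point.
Start: joints at [1.162, 0.411, -0.013, 1.596, 0.006, 1.134, -0.082], TCP at [0.209, -0.589, 0.184] pointing down, gripper open.
Joint ranges: [-2.95, 2.95], [-0.29, 1.99], [-1.47, 1.44], [0.14, 2.54], [-1.03, 4.17], [0.13, 1.85], [-2.86, 2.86]. Speed limits (rad/s): [2.39, 2.39, 3.01, 3.01, 3.14, 3.14, 3.14].

## Interface

Orientations are given as a unit quaternion [x, y, z, w].
In Python, from cell import robot, imaging, workorder, nets gives the robot as it stands.
- The arm moves only by the tool arm_command, never from a script. Its argument "moves" is a list that holds one entry, the list of rows, each a list of 7 numbers: the opening, from 0 (shut) to 1 (fully open), then the shift along the tool's x, y, z in m, then the turn, a rotation vector about the tool's x, y, z in degrees. A call has exactly 5 rows; each row is the pose to reach, as a shift and turn from the pose commanded when the call began, along the tool's axes at that moment; what a row does not reach only later rows make up. A row lasts 1/12 s, in which the tool goes at most 41.7 mm and 7.16 degrees, less where a joint would pass 70% of its speed; a pose out of reach is approached as far as the arm can. A call with a gripper value outside its range is refused whole. The fingers move at their own pace and stop on an object; "force" is the grip in N (left out, the last holds). Time passes only in rows, so rows that repeat a pose let the fingers close, or fill a call up. It gives the time, the measured TCP pose, the force and the opening at its end, in the units of the state.
- robot.observe(): the state, without advancing time (a new reading comes with each control period).
- imaging.capture(name): name is "scene" or "side" or "wrist"; returns a dict with "img" (420x560x3 uint8, blue, green, red), "K" (3x3 intrinsics, pixels), "world_from_camera" (4x4, takes a point from camera to world coordinates). Camera axes: x right, y down, z forward; pixel columns grow to the right and rows downward; lengths in m; the calibration is good to about 2 mm. A picture is of the moment at which its call begins. There is no depth.
- workorder.finish_job(): hands the job in, once; it reports no verdict.
Trained networks look in the newest picture that a camera, given by its name, has taken for a name from the list of things; names that differ only in an ending like _2 or _b are one class to them, and where a whole thing is asked for, a point or a joint stands for the part that bears it (a point fixed in the world has none). Each returns a list of dicts, best first, with "p" (0 to 1); they miss things now and then, are a little off and sometimes report something else, mostly with a low value. They report only what shows in the picture. A call takes as long as a camera call.
- nets.search_frame(camera, name): "position" ([x, y, z] in m, in world coordinates, good to about 4 mm: the middle of the surface that is visible of it).
- nets.silhouettes(camera, name): "pixels" (420x560 bool, what is visible of it).
The state is a dict: "clock": time; "qpos": joint angles; "qvel": joint speeds; "tau": joint torques, N m; "position": TCP position; "orientation": TCP orientation; "force": force on the tool from outside, world axes, zero at the start; "moment": the same for the moment, N m; "width": finger opening in m.
Only numpy, scipy, OpenCV 4.12 (cv2) and the standard library are available. Lean on these libraries where they do the work, as an engineer would, in place of code of your own. Each camera call takes 0.05 s, during which the arm holds its last target.

## Working session

There is one attempt and no reset: what is moved stays moved. The work goes in short steps, Python scripts to look and compute and a tool call to move; the robot and the scene stay as the last step left them, time stands still between calls to the robot, and variables do not carry over. Pictures are saved under pics/ and viewed, and the job is handed in when it is done.

Besides the shell and the picture viewer there is one more tool, called after "Request:" by a JSON object that holds its "fn" and its "kwargs". arm_command: Moves the arm, as the interface text tells. Its arguments: {"type":"object","properties":{"moves":{"type":"array","items":{"type":"array","items":{"type":"array","items":{"type":"number"}}}},"force":{"type":"number"}},"required":["moves"]}

```bash
ls -R . | head -30; mkdir -p pics; python3 - <<'E'
from cell import robot, imaging, workorder, nets
import cv2, numpy as np
s=robot.observe(); print(s)
for c in ["scene","side","wrist"]:
    d=imaging.capture(c); cv2.imwrite(f"pics/a_{c}.png",d["img"]); print(c,d["K"].tolist(),np.round(d["world_from_camera"],4).tolist())
    if c=="wrist": continue
    for n in ["tall_stud","short_stud","long_sleeve","short_sleeve","round_washer","square_washer","coupling_nut_a","chuck_key"]:
        print(n,[(np.round(r["position"],3).tolist(),round(r["p"],2)) for r in nets.search_frame(c,n)][:3])
print(robot.observe()["clock"])
E
```

```text
.:
pics

./pics:
{'clock': 0.0, 'qpos': array([ 1.16181759,  0.41188515, -0.0127266 ,  1.5970122 ,  0.00559295,
        1.13430211, -0.08218897]), 'qvel': array([-2.12959195e-05,  2.45331629e-04,  1.66901849e-04, -1.56387465e-03,
        1.31760626e-03,  6.66522714e-04, -1.40021366e-03]), 'tau': array([-6.85148170e-04, -5.87954521e+01,  6.41078576e-01, -2.91077310e+01,
       -5.38670132e-02,  1.84449297e-02,  1.47381156e-04]), 'position': array([ 0.20867091, -0.58854887,  0.18313127]), 'orientation': array([-0.57726037,  0.40843605, -0.40748992,  0.5778429 ]), 'force': array([0.02418284, 0.50990722, 0.3197969 ]), 'moment': array([ 0.03201172, -0.04532407,  0.01500418]), 'width': 0.08808638384665529}
scene [[436.05642780561186, 0.0, 283.65419013072864], [0.0, 436.05642780561186, 206.58408493265338], [0.0, 0.0, 1.0]] [[0.5077, 0.6678, -0.5443, 1.0192], [0.8615, -0.3848, 0.3313, -0.2858], [0.0118, -0.6371, -0.7707, 0.704], [0.0, 0.0, 0.0, 1.0]]
tall_stud [([0.443, -0.289, 0.017], 0.94), ([0.438, 0.263, 0.012], 0.68)]
short_stud [([0.62, -0.282, 0.012], 0.56)]
long_sleeve []
short_sleev
[... 528 characters left out ...]
0.86)]
short_stud [([0.614, -0.287, 0.011], 0.73), ([0.437, -0.298, 0.011], 0.56)]
long_sleeve [([0.436, -0.031, 0.022], 0.69)]
short_sleeve [([0.624, 0.263, 0.013], 0.77)]
round_washer [([0.602, -0.057, 0.008], 0.59), ([0.526, -0.147, 0.018], 0.24)]
square_washer [([0.435, 0.259, 0.014], 0.73)]
coupling_nut_a [([0.528, -0.145, 0.015], 0.83), ([0.533, 0.13, 0.012], 0.66), ([0.594, -0.058, 0.009], 0.27)]
chuck_key [([0.71, 0.158, 0.012], 0.58)]
wrist [[355.6982796686387, 0.0, 273.88127880219514], [0.0, 355.6982796686387, 204.81291987631565], [0.0, 0.0, 1.0]] [[0.3348, -0.9135, -0.2311, 0.2709], [-0.9423, -0.3246, -0.0822, -0.5667], [0.0001, 0.2453, -0.9695, 0.3857], [0.0, 0.0, 0.0, 1.0]]
0.95
```

View pics/a_scene.png

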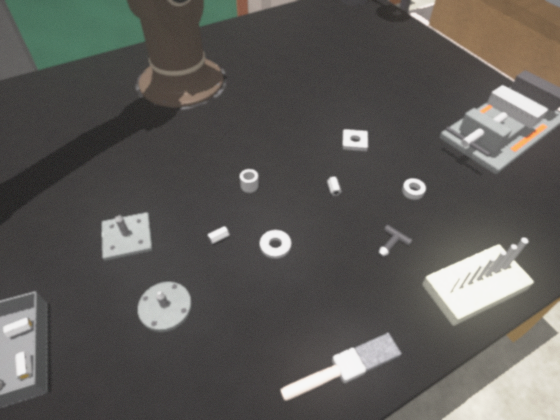

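View pics/a_side.png

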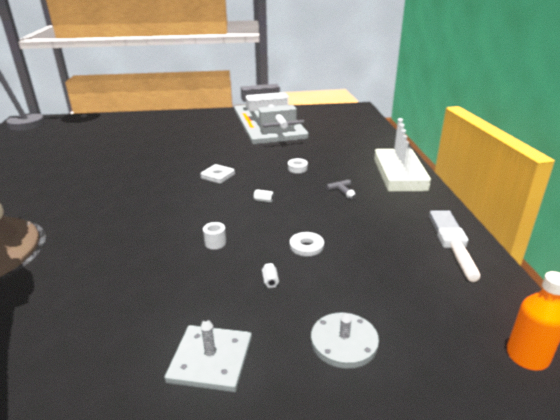

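View pics/a_wrist.png

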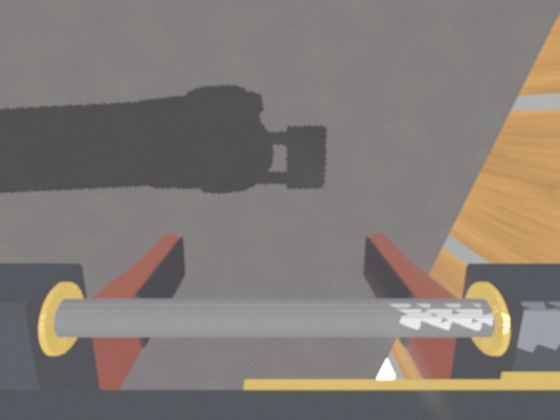

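The scene view shows tall stud at (127,232), short stud (163,300), long sleeve (249,180), short sleeve (414,188), round washer (275,243), square washer (355,140), nuts at (218,235) and (334,186), and the key at (395,240). I'll fit the known shapes to the silhouettes.

```bash
cat > h.py <<'E'
from cell import robot, imaging, workorder, nets
import cv2, numpy as np
from scipy.optimize import minimize
from scipy.spatial.transform import Rotation as Rot
t=np.linspace(0,2*np.pi,48,endpoint=False)
def cyl(r,z0,z1): return np.array([[r*np.cos(a),r*np.sin(a),z] for z in(z0,z1) for a in t])
def box(h,z0,z1): return np.array([[a,b,z] for z in(z0,z1) for a in(-h,h) for b in(-h,h)])
M={"tall_stud":np.vstack([box(.045,0,.012),cyl(.003,.07,.07),cyl(.007,.06,.06)]),
"short_stud":np.vstack([cyl(.045,0,.012),cyl(.003,.054,.054),cyl(.007,.044,.044)]),
"long_sleeve":cyl(.019,0,.034),"short_sleeve":cyl(.023,0,.018),"round_washer":cyl(.03,0,.012),"square_washer":box(.028,0,.012)}
def proj(d,P):
    T=np.linalg.inv(d["world_from_camera"]); q=P@T[:3,:3].T+T[:3,3]; q=q@d["K"].T; return q[:,:2]/q[:,2:]
S=4
def hm(pts,shape):
    m=np.zeros((shape[0]*S,shape[1]*S),np.uint8)
    h=cv2.convexHull(((pts+.5)*S*16-8).astype(np.float32)).round().astype(np.int32)
    cv2.fillConvexPoly(m,h,1,shift=4); return m
def fit(d,mask,name,x0,z=0,yaw0=None):
    m8=mask.astype(np.uint8)
    n,l,st,_=cv2.connectedComponentsWithStats(m8); k=1+np.argmax(st[1:,4])
    m8=(l==k).astype(np.uint8)
    tm=cv2.resize(m8*255,None,fx=S,fy=S,interpolation=cv2.INTER_LINEAR)
    cn,_=cv2.findContours((tm>127).astype(np.uint8),0,2); hull=cv2.convexHull(np.vstack(cn))
    tm=np.zeros_like(tm); cv2.fillConvexPoly(tm,hull,1)
    sq=name in("tall_stud","square_washer")
    def c(p):
        P=M[name].copy()
        if sq: P[:,:2]=P[:,:2]@Rot.from_euler('z',p[2]*100,degrees=True).as_matrix()[:2,:2].T
        P=P+[p[0],p[1],z]
        a=hm(proj(d,P),mask.shape); return 1-(a&tm).sum()/max(1,(a|tm).sum())
    best=None
    for y in ((0,.3,.6) if sq else (0,)):
        p0=[x0[0],x0[1]]+([y] if sq else [])
        sim=np.array([p0]+[[p0[j]+(.008 if j<2 else .2)*(i==j) for j in range(len(p0))] for i in range(len(p0))])
        r=minimize(c,p0,method="Nelder-Mead",options=dict(initial_simplex=sim,xatol=1e-4,fatol=1e-4))
        if best is None or r.fun<best.fun: best=r
    p=best.x.copy()
    if sq: p=np.r_[p[:2],(p[2]*100+45)%90-45]
    return p,1-best.fun
def st():
    s=robot.observe(); R=Rot.from_quat(s["orientation"]).as_matrix()
    return s,R
E
python3 - <<'E'
from h import *
X={"tall_stud":(.44,-.295),"short_stud":(.616,-.285),"long_sleeve":(.436,-.03),"short_sleeve":(.625,.268),"round_washer":(.602,-.05),"square_washer":(.438,.26)}
for c in("scene","side"):
    d=imaging.capture(c)
    for n in X:
        r=nets.silhouettes(c,n)
        for q in r[:2]:
            if q["p"]<.3: continue
            p,i=fit(d,q["pixels"],n,X[n]); print(c,n,round(q["p"],2),q["pixels"].sum(),np.round(p,4),round(i,3))
s,R=st(); print(R.round(3),s["clock"])
E
```

```text
scene tall_stud 0.75 1900 [  0.4363  -0.2907 -15.1763] 0.96
scene short_stud 0.92 2074 [ 0.6145 -0.279 ] 0.976
scene short_stud 0.33 610 [ 0.616 -0.285] 0.0
scene long_sleeve 0.59 382 [ 0.4325 -0.0167] 0.958
scene short_sleeve 0.81 371 [0.6246 0.2804] 0.944
scene round_washer 0.62 606 [ 0.5979 -0.0476] 0.957
scene square_washer 0.58 451 [  0.4324   0.2659 -35.3532] 0.956
side tall_stud 0.7 4328 [  0.4369  -0.2903 -15.7095] 0.973
side long_sleeve 0.68 527 [ 0.436  -0.0199] 0.961
side round_washer 0.97 617 [ 0.5999 -0.0481] 0.944
side square_washer 0.73 388 [  0.4374   0.2671 -33.0301] 0.932
[[ 0.334 -0.     0.942]
 [-0.942 -0.     0.334]
 [ 0.    -1.    -0.   ]] 1.65
```

Request:
{"fn": "arm_command", "kwargs": {"moves": [[[1,-0.03,0,0.027,0,-7,0],[1,-0.06,0,0.054,0,-14,0],[1,-0.09,0,0.081,0,-21,0],[1,-0.12,0,0.108,0,-28,0],[1,-0.15,0,0.135,0,-35,0]]]}}

```text
clock: 2.07
position: [0.2864, -0.4009, 0.1841]
orientation: [0.674, -0.213, 0.214, -0.674]
force: [0.2, 0.2, 0.6]
width: 0.0877
```

```bash
cat >> h.py <<'E'
def go(x,y,z,jaw=None):
    s,R=st(); d=R.T@(np.array([x,y,z])-s["position"])
    a=np.degrees(np.arctan2(R[1,0],R[0,0]))
    print("tool shift",d.round(4),"turn_y",None if jaw is None else round(-((jaw-a+90)%180-90),2),"jaw",a.round(2),"tilt y",R[:,1].round(4),"pos",s["position"].round(4),"t",round(s["clock"],2),"w",s["width"].round(4),"F",s["force"].round(1))
E
python3 -c "
from h import *
go(.4345,-.0185,.16,-34)"
```

```text
Traceback (most recent call last):
  File "h.py", line 46, in go
    print("tool shift",d.round(4),"turn_y",None if jaw is None else round(-((jaw-a+90)%180-90),2),"jaw",a.round(2),"tilt y",R[:,1].round(4),"pos",s["position"].round(4),"t",round(s["clock"],2),"w",s["width"].round(4),"F",s["force"].round(1))
                                                                                                                                                                                                     ^^^^^^^^^^^^^^^^
AttributeError: 'float' object has no attribute 'round'
```

```bash
sed -i 's/s\["width"\].round(4)/round(float(s["width"]),4)/' h.py
python3 -c "
from h import *
go(.4345,-.0185,.16,-34)"
```

```text
tool shift [-0.0989  0.0239  0.398 ] turn_y -1.14 jaw -35.14 tilt y [ 1.e-04 -6.e-04 -1.e+00] pos [ 0.2864 -0.4009  0.1841] t 2.07 w 0.0877 F [0.2 0.2 0.6]
```

Request:
{"fn": "arm_command", "kwargs": {"moves": [[[1,-0.01,0,0.039,0,0,0],[1,-0.02,0,0.078,0,0,0],[1,-0.03,0,0.117,0,-1,0],[1,-0.04,0,0.156,0,-1,0],[1,-0.05,0,0.195,0,-1,0]]]}}

```text
clock: 2.48
position: [0.3587, -0.2131, 0.1843]
orientation: [0.676, -0.209, 0.21, -0.675]
force: [-0.1, -0.1, 0.8]
width: 0.0874
```

Request:
{"fn": "arm_command", "kwargs": {"moves": [[[1,-0.01,0,0.04,0,0,0],[1,-0.02,0,0.08,0,0,0],[1,-0.03,0,0.12,0,0,0],[1,-0.04,0,0.16,0,0,0],[1,-0.048,0,0.194,0,0,0]]]}}

```text
clock: 2.9
position: [0.4292, -0.0249, 0.1845]
orientation: [-0.675, 0.209, -0.21, 0.676]
force: [0.3, -0.8, 0.3]
width: 0.088
```

```bash
cat >> h.py <<'E'
def look(n,x0,z=0,save=None,cams=("wrist",)):
    for c in cams:
        d=imaging.capture(c)
        if save: cv2.imwrite(f"pics/{save}_{c}.png",d["img"])
        if n:
          for q in nets.silhouettes(c,n)[:2]:
            if q["p"]<.3: continue
            p,i=fit(d,q["pixels"],n,x0,z); print(c,n,round(q["p"],2),q["pixels"].sum(),np.round(p,4),round(i,3))
E
python3 -c "
from h import *
go(.4345,-.0185,.16,-34)
look('long_sleeve',(.4345,-.0185),0,'b')
go(.4345,-.0185,.16,-34)"
```

```text
tool shift [0.0007 0.0245 0.0082] turn_y -0.42 jaw -34.42 tilt y [ 1.4e-03 -1.0e-04 -1.0e+00] pos [ 0.4292 -0.0249  0.1845] t 2.9 w 0.088 F [ 0.3 -0.8  0.3]
wrist long_sleeve 0.97 888 [ 0.4343 -0.0187] 0.983
tool shift [0.0014 0.0246 0.0052] turn_y -0.02 jaw -34.02 tilt y [ 0.0023  0.0019 -1.    ] pos [ 0.4304 -0.0221  0.1846] t 3.0 w 0.0877 F [-0.3 -0.6 -0.8]
```

View pics/b_wrist.png

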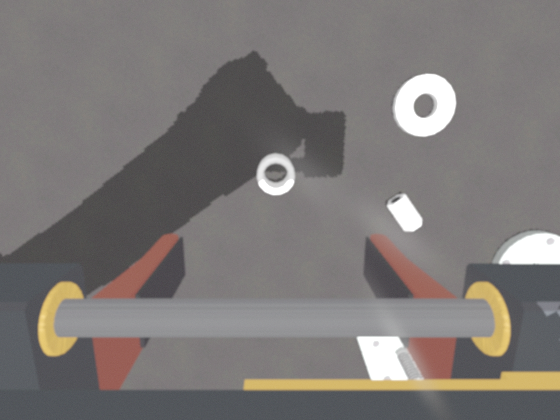

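Request:
{"fn": "arm_command", "kwargs": {"moves": [[[1,0.001,0.035,0.003,0,0,0],[1,0.001,0.07,0.003,0,0,0],[1,0.001,0.1,0.003,0,0,0],[1,0.001,0.12,0.003,0,0,0],[1,0.001,0.12,0.003,0,0,0]]]}}

```text
clock: 3.42
position: [0.4281, -0.0266, 0.0606]
orientation: [0.676, -0.212, 0.207, -0.675]
force: [-1.1, -0.3, -0.1]
width: 0.0879
```

```bash
python3 -c "
from h import *
look(None,0,0,'c',('wrist','side'))
go(.4343,-.0187,.008,-34)"
```

```text
tool shift [-0.0013  0.056   0.0082] turn_y -0.49 jaw -34.49 tilt y [-1.4e-03  2.0e-04 -1.0e+00] pos [ 0.4308 -0.0262  0.064 ] t 3.52 w 0.0879 F [-0.3 -0.6 -0.7]
```

View pics/c_wrist.png

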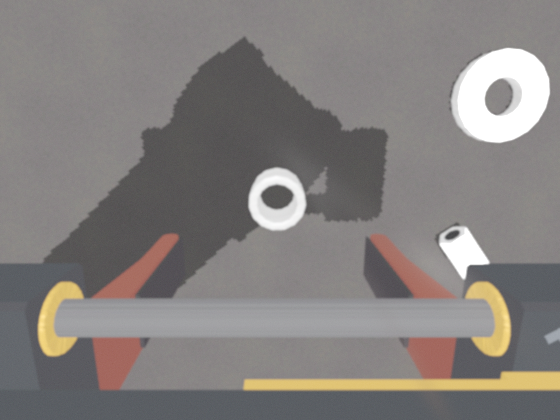

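The sleeve is at (277,198), between the jaws but slightly ahead of them. I'll shift +z while lowering.

Request:
{"fn": "arm_command", "kwargs": {"moves": [[[1,-0.001,0.01,0.007,0,0,0],[1,-0.001,0.025,0.007,0,0,0],[1,-0.001,0.04,0.007,0,0,0],[1,-0.001,0.05,0.007,0,0,0],[1,-0.001,0.054,0.007,0,0,0]]]}}

```text
clock: 3.93
position: [0.4348, -0.0199, 0.0101]
orientation: [0.675, -0.209, 0.21, -0.675]
force: [-0.3, 1.8, 0.1]
width: 0.0876
```

```bash
python3 -c "
from h import *
look('long_sleeve',(.4343,-.0187),0,'d',('wrist','side'))
go(.4343,-.0187,.008,-34)"
```

```text
wrist long_sleeve 0.88 3561 [ 0.4343 -0.0192] 0.952
side long_sleeve 0.84 498 [ 0.4361 -0.0183] 0.939
tool shift [-0.0011  0.0028  0.0002] turn_y -0.48 jaw -34.48 tilt y [ 1.3e-03 -3.0e-04 -1.0e+00] pos [ 0.435  -0.0195  0.0108] t 4.13 w 0.0879 F [-0.3  1.  -0.9]
```

View pics/d_wrist.png

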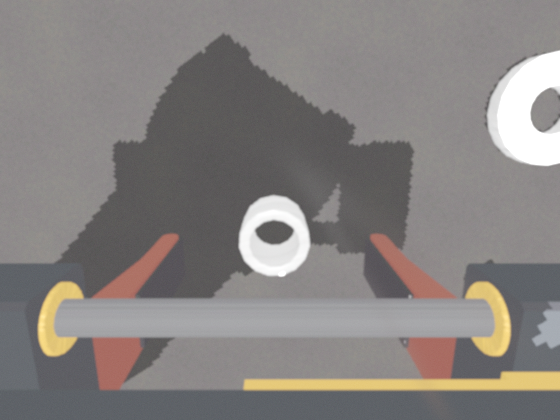

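View pics/d_side.png

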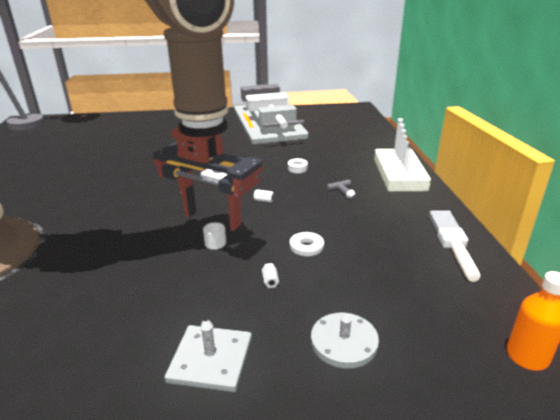

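```bash
python3 -c "
from h import *
s,R=st(); p=s['position']
for c in('side','wrist'):
    d=imaging.capture(c)
    P=np.array([p,p+R[:,0]*.044,p-R[:,0]*.044,p-R[:,1]*.019])
    print(c,proj(d,P).round(1).tolist())
im=imaging.capture('side')['img'][140:270,130:290]; cv2.imwrite('pics/e.png',cv2.resize(im,None,fx=4,fy=4,interpolation=2))
"
```

```text
side [[214.3, 238.5], [234.6, 245.0], [195.0, 232.4], [213.4, 229.7]]
wrist [[274.8, 229.6], [348.7, 229.6], [200.9, 229.5], [274.9, 240.5]]
```

View pics/e.png

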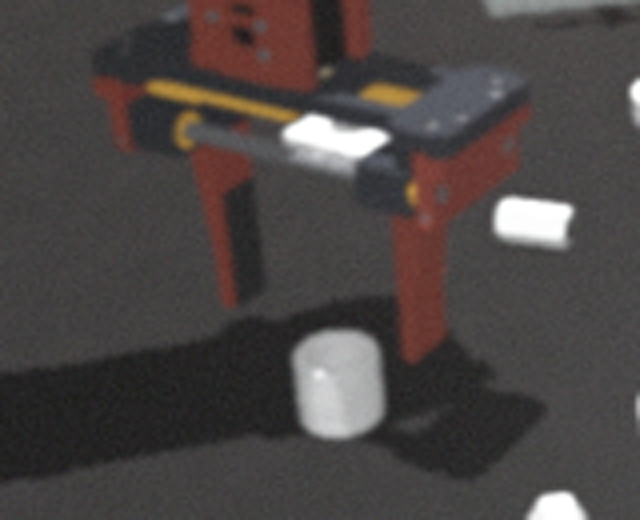

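The fingertips in the side view (236,228) are higher than the TCP projection (245), so they may advance as they close. I'll close part-way and look.

Request:
{"fn": "arm_command", "kwargs": {"moves": [[[0.55,0,0,0,0,0,0],[0.55,0,0,0,0,0,0],[0.55,0,0,0,0,0,0],[0.55,0,0,0,0,0,0],[0.55,0,0,0,0,0,0]]], "force": 20}}

```text
clock: 4.7
position: [0.4343, -0.0194, 0.0099]
orientation: [0.675, -0.21, 0.21, -0.675]
force: [-0.6, 0.7, 0.1]
width: 0.0581
```

```bash
python3 -c "
from h import *
go(.4343,-.0187,.008,-34)
s,R=st(); p=s['position']
for c in('side','wrist'):
    d=imaging.capture(c)
    P=np.array([p,p+R[:,0]*.024,p-R[:,0]*.024])
    print(c,proj(d,P).round(1).tolist())
    if c=='side': a=cv2.resize(d['img'][140:270,130:290],(400,325),interpolation=2)
    else: b=cv2.resize(d['img'],(400,300))
im=np.zeros((325,800,3),np.uint8); im[:,:400]=a; im[:300,400:]=b; cv2.imwrite('pics/f.png',im)
"
```

```text
tool shift [-0.0004  0.0019  0.0006] turn_y -0.47 jaw -34.47 tilt y [-0. -0. -1.] pos [ 0.4343 -0.0194  0.0099] t 4.7 w 0.0581 F [-0.6  0.7  0.1]
side [[214.0, 238.9], [224.9, 242.4], [203.3, 235.5]]
wrist [[274.8, 229.6], [315.1, 229.6], [234.5, 229.5]]
```

View pics/f.png

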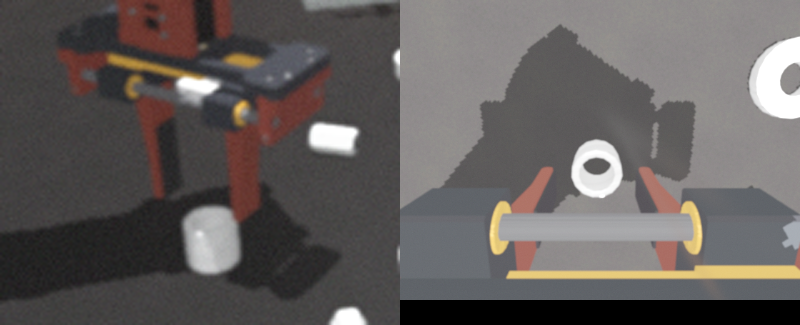

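```bash
python3 -c "
from h import *
s,R=st(); p=s['position']; w=s['width']/2
out=[]
for c in('side','scene'):
    d=imaging.capture(c); im=d['img'].copy()
    q0=proj(d,p[None])[0]
    x0,y0=int(q0[0])-50,int(q0[1])-60
    im=cv2.resize(im[y0:y0+100,x0:x0+100],(400,400),interpolation=2)
    for h,col in((0,(0,255,0)),(.04,(0,255,255))):
        for sg in(1,-1):
            P=np.array([p+R[:,0]*sg*w+R[:,2]*a-R[:,1]*h for a in(-.01,.01)]+[p+R[:,0]*sg*(w+.0135)+R[:,2]*a-R[:,1]*h for a in(.01,-.01)])
            q=((proj(d,P)-[x0,y0]+.5)*4).round().astype(np.int32)
            cv2.polylines(im,[q],True,col,1)
    out.append(im)
cv2.imwrite('pics/g.png',np.hstack(out))
"
```

```text
(no output)
```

View pics/g.png

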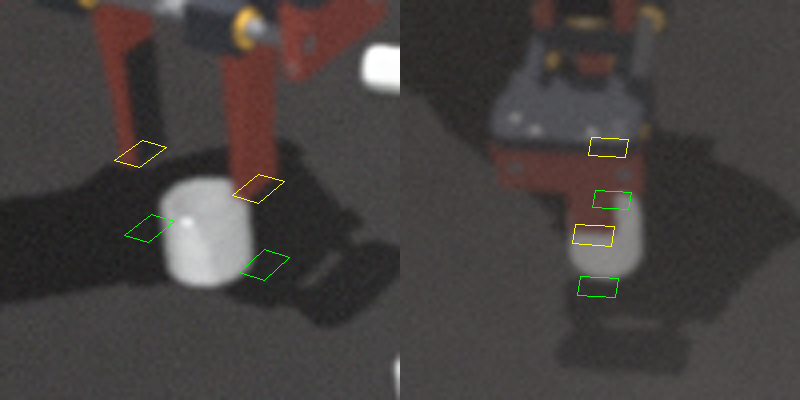

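The true fingertips sit about 40 mm above the reported TCP: the yellow overlay fits at side (258,190) and (140,153), and the green one doesn't. I'll lower in small steps and watch the force.

Request:
{"fn": "arm_command", "kwargs": {"moves": [[[0.75,0,0,0.001,0,0,0],[0.75,0,0.003,0.001,0,0,0],[0.75,0,0.006,0.001,0,0,0],[0.75,0,0.009,0.001,0,0,0],[0.75,0,0.009,0.001,0,0,0]]]}}

```text
clock: 5.32
position: [0.4344, -0.0186, 0.0003]
orientation: [0.675, -0.21, 0.209, -0.675]
force: [-0.4, 0.7, 0.7]
width: 0.0657
```

Request:
{"fn": "arm_command", "kwargs": {"moves": [[[0.75,0,0.001,0,0,0,0],[0.75,0,0.002,0,0,0,0],[0.75,0,0.003,0,0,0,0],[0.75,0,0.004,0,0,0,0],[0.75,0,0.004,0,0,0,0]]]}}

```text
clock: 5.73
position: [0.4348, -0.0186, -0.0032]
orientation: [0.675, -0.21, 0.209, -0.675]
force: [0.1, -0.7, 0.2]
width: 0.0657
```

Request:
{"fn": "arm_command", "kwargs": {"moves": [[[0.75,0,0.004,0,0,0,0],[0.75,0,0.008,0,0,0,0],[0.75,0,0.012,0,0,0,0],[0.75,0,0.016,0,0,0,0],[0.75,0,0.016,0,0,0,0]]]}}

```text
clock: 6.15
position: [0.4343, -0.0186, -0.0199]
orientation: [0.675, -0.21, 0.209, -0.675]
force: [-0.3, 0.2, -0.4]
width: 0.0659
```

```bash
cat >> h.py <<'E'
def tips(name,hs=(.04,)):
    s,R=st(); p=s['position']; w=s['width']/2; out=[]
    for c in('side','scene'):
        d=imaging.capture(c); im=d['img'].copy()
        q0=proj(d,(p-R[:,1]*.04)[None])[0]
        x0,y0=max(0,int(q0[0])-50),max(0,int(q0[1])-50)
        im=cv2.resize(im[y0:y0+100,x0:x0+100],(400,400),interpolation=2)
        for h in hs:
          for sg in(1,-1):
            P=np.array([p+R[:,0]*sg*w+R[:,2]*a-R[:,1]*h for a in(-.01,.01)]+[p+R[:,0]*sg*(w+.0135)+R[:,2]*a-R[:,1]*h for a in(.01,-.01)])
            q=((proj(d,P)-[x0,y0]+.5)*4).round().astype(np.int32)
            cv2.polylines(im,[q],True,(0,255,255),1)
        out.append(im)
    cv2.imwrite(f'pics/{name}.png',np.hstack(out))
E
python3 -c "
from h import *
tips('h1')
go(.4343,-.0187,-.03,-34)"
```

```text
tool shift [-0.0001  0.0106 -0.0004] turn_y -0.46 jaw -34.46 tilt y [-7.e-04  1.e-04 -1.e+00] pos [ 0.4346 -0.0185 -0.0194] t 6.25 w 0.0654 F [-0.7 -0.9  1.3]
```

View pics/h1.png

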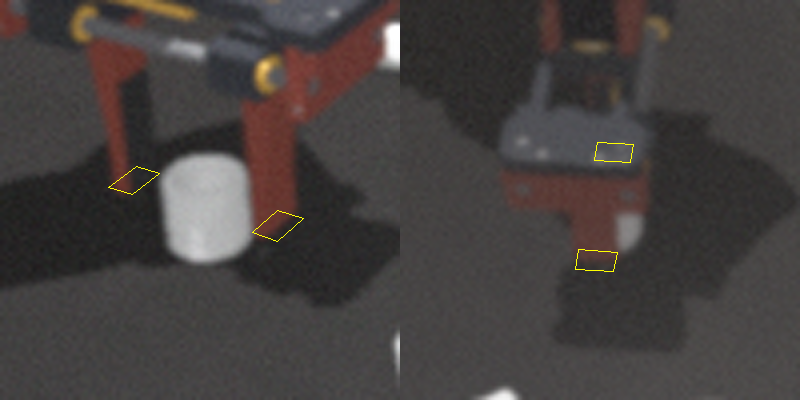

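Request:
{"fn": "arm_command", "kwargs": {"moves": [[[0.75,0,0.003,0,0,0,0],[0.75,0,0.006,0,0,0,0],[0.75,0,0.009,0,0,0,0],[0.6,0,0.01,0,0,0,0],[0.45,0,0.01,0,0,0,0]]], "force": 20}}

```text
clock: 6.67
position: [0.4347, -0.0186, -0.0294]
orientation: [0.675, -0.21, 0.209, -0.675]
force: [0.1, 1.0, 0.1]
width: 0.0558
```

Request:
{"fn": "arm_command", "kwargs": {"moves": [[[0.3,0,0,0,0,0,0],[0.3,0,0,0,0,0,0],[0.3,0,0,0,0,0,0],[0.3,0,0,0,0,0,0],[0.3,0,0,0,0,0,0]]], "force": 20}}

```text
clock: 7.08
position: [0.435, -0.0186, -0.029]
orientation: [-0.675, 0.209, -0.21, 0.675]
force: [0.4, 0.3, -0.2]
width: 0.0382
```

Request:
{"fn": "arm_command", "kwargs": {"moves": [[[0.2,0,0,0,0,0,0],[0.2,0,0,0,0,0,0],[0.2,0,0,0,0,0,0],[0.2,0,0,0,0,0,0],[0.2,0,0,0,0,0,0]]], "force": 20}}

```text
clock: 7.5
position: [0.435, -0.0186, -0.029]
orientation: [-0.675, 0.209, -0.21, 0.675]
force: [-0.6, -0.2, 0.5]
width: 0.038
```

```bash
python3 -c "
from h import *
tips('h2')
look(None,0,0,'h2')
go(.4343,-.0187,-.03,-34)"
```

```text
tool shift [-0.0005  0.001  -0.0005] turn_y -0.47 jaw -34.47 tilt y [ 2.e-04 -0.e+00 -1.e+00] pos [ 0.435  -0.0186 -0.029 ] t 7.65 w 0.038 F [-0.4 -0.2  1.6]
```

View pics/h2.png

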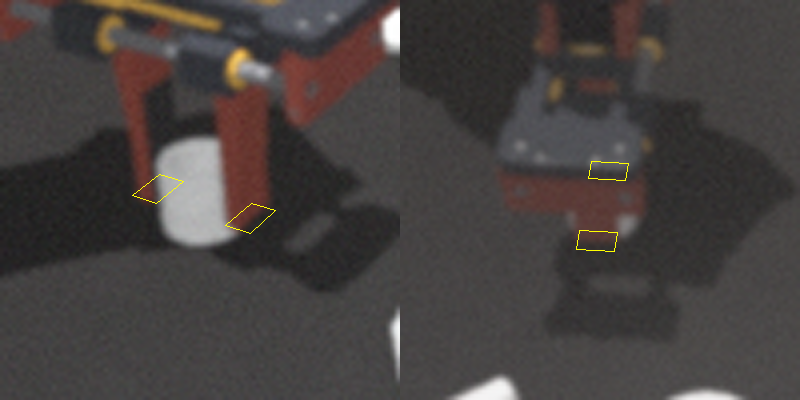

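View pics/h2_wrist.png

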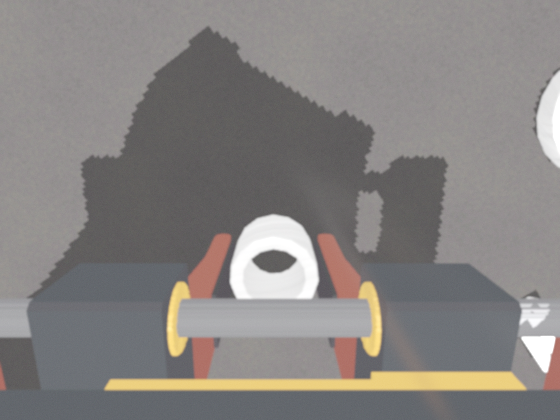

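Request:
{"fn": "arm_command", "kwargs": {"moves": [[[0.2,0,-0.01,0,0,0,0],[0.2,0,-0.035,0,0,0,0],[0.2,0,-0.065,0,0,0,0],[0.2,0,-0.095,0,0,0,0],[0.2,0,-0.11,0,0,0,0]]], "force": 25}}

```text
clock: 8.07
position: [0.4357, -0.0181, 0.0842]
orientation: [-0.675, 0.208, -0.21, 0.676]
force: [1.7, -0.4, -2.2]
width: 0.0378
```

```bash
python3 -c "
from h import *
go(.4366,-.2905,.08,-34)"
```

```text
tool shift [ 0.1548  0.0042 -0.2241] turn_y -0.43 jaw -34.43 tilt y [ 0.0025  0.     -1.    ] pos [ 0.4357 -0.0181  0.0842] t 8.07 w 0.0378 F [ 1.7 -0.4 -2.2]
```

Request:
{"fn": "arm_command", "kwargs": {"moves": [[[0.2,0.014,0,-0.02,0,0,0],[0.2,0.034,0,-0.049,0,0,0],[0.2,0.054,0,-0.078,0,0,0],[0.2,0.074,0,-0.107,0,0,0],[0.2,0.094,0,-0.136,0,0,0]]]}}

```text
clock: 8.48
position: [0.4347, -0.1852, 0.0816]
orientation: [-0.675, 0.209, -0.209, 0.675]
force: [0.8, 0.6, -1.5]
width: 0.038
```

Request:
{"fn": "arm_command", "kwargs": {"moves": [[[0.2,0.018,0,-0.026,0,0,0],[0.2,0.036,0,-0.052,0,0,0],[0.2,0.05,0,-0.073,0,0,0],[0.2,0.061,0,-0.088,0,0,0],[0.2,0.061,0,-0.088,0,0,0]]]}}

```text
clock: 8.9
position: [0.4347, -0.2953, 0.0812]
orientation: [0.675, -0.211, 0.211, -0.674]
force: [-0.8, -0.7, -1.5]
width: 0.038
```

```bash
python3 -c "
from h import *
look('tall_stud',(.4366,-.2905),0,'i',('side','scene','wrist'))
look('long_sleeve',(.4366,-.2905),.11,None,('side','scene','wrist'))
go(.4366,-.2905,.08,-34)"
```

```text
side tall_stud 0.98 4247 [  0.4369  -0.2894 -14.9894] 0.954
scene tall_stud 0.9 1918 [  0.4358  -0.2899 -15.3591] 0.964
wrist tall_stud 0.85 10153 [  0.4356  -0.2898 -14.7507] 0.893
side long_sleeve 0.55 893 [ 0.4359 -0.2878] 0.728
scene long_sleeve 0.89 307 [ 0.438  -0.2777] 0.53
wrist long_sleeve 0.56 5195 [ 0.4354 -0.2899] 0.835
tool shift [0.0004 0.001  0.0005] turn_y -0.44 jaw -34.44 tilt y [ 0.e+00 -1.e-04 -1.e+00] pos [ 0.436  -0.2907  0.081 ] t 9.5 w 0.0379 F [-0.6 -0.6 -0.9]
```

View pics/i_side.png

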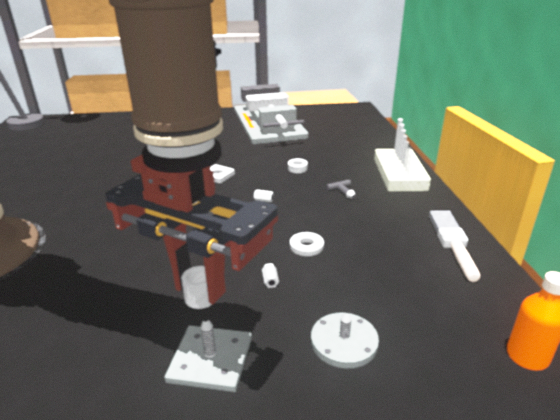

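View pics/i_wrist.png

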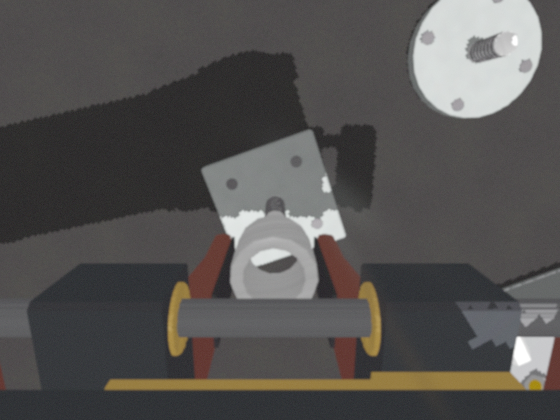

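Sleeve hangs at side (196,290) above the stud at (208,335), and the wrist view shows the stud tip at (275,205) in line with the bore at x=275. I'll lower to just above the tip.

Request:
{"fn": "arm_command", "kwargs": {"moves": [[[0.2,0,0.008,0,0,0,0],[0.2,0,0.016,0,0,0,0],[0.2,0,0.024,0,0,0,0],[0.2,0,0.032,0,0,0,0],[0.2,0,0.032,0,0,0,0]]]}}

```text
clock: 9.92
position: [0.4346, -0.2903, 0.0467]
orientation: [-0.675, 0.211, -0.208, 0.676]
force: [0.1, -0.4, -1.2]
width: 0.0382
```

```bash
cat >> h.py <<'E'
def ov(name,P3,r,z,w=50):
    # overlay circle of radius r at sleeve bottom, and stud tip
    s,R=st(); out=[]
    for c in('side','scene'):
        d=imaging.capture(c); im=d['img'].copy(); q0=proj(d,np.array([[P3[0],P3[1],z]]))[0]
        x0,y0=max(0,int(q0[0])-w),max(0,int(q0[1])-w)
        im=cv2.resize(im[y0:y0+2*w,x0:x0+2*w],(400,400),interpolation=2)
        for rr,zz in zip(r if hasattr(r,'__len__') else [r],[z]*9):
            q=proj(d,np.c_[P3[0]+rr*np.cos(t),P3[1]+rr*np.sin(t),0*t+zz])
            cv2.polylines(im,[((q-[x0,y0]+.5)*200/w).round().astype(np.int32)],True,(0,255,255),1)
        out.append(im)
    cv2.imwrite(f'pics/{name}.png',np.hstack(out))
E
python3 -c "
from h import *
ov('j',(.4363,-.290),(.003,.019),.07)
go(.4366,-.2905,.05,-34)"
```

```text
tool shift [ 0.0008 -0.0018  0.0007] turn_y -0.47 jaw -34.47 tilt y [-1.1e-03  9.0e-04 -1.0e+00] pos [ 0.4355 -0.2907  0.0482] t 10.02 w 0.0377 F [-0.4 -0.6 -0.8]
```

View pics/j.png

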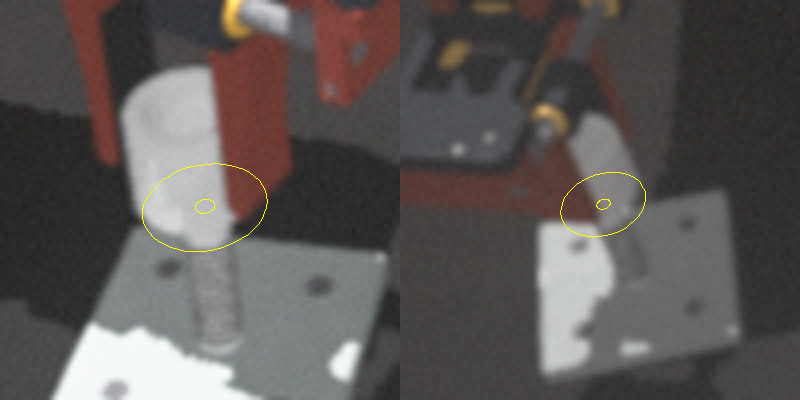

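Request:
{"fn": "arm_command", "kwargs": {"moves": [[[0.2,0.0013,0,0.001,0,0,0],[0.2,0.0013,0.005,0.001,0,0,0],[0.2,0.0013,0.01,0.001,0,0,0],[0.2,0.0013,0.015,0.001,0,0,0],[0.2,0.0013,0.02,0.001,0,0,0]]]}}

```text
clock: 10.43
position: [0.4374, -0.2909, 0.0284]
orientation: [0.675, -0.21, 0.21, -0.675]
force: [-0.1, 0.8, -2.7]
width: 0.0378
```

```bash
python3 -c "
from h import *
ov('k',(.4363,-.290),(.003,.019),.07)
look(None,0,0,'k')
go(.4366,-.2905,-.016,-34)"
```

```text
tool shift [-0.0005  0.0444 -0.0002] turn_y -0.47 jaw -34.47 tilt y [-9.e-04  6.e-04 -1.e+00] pos [ 0.4371 -0.2907  0.0284] t 10.58 w 0.0382 F [-0.8  0.2 -1.5]
```

View pics/k.png

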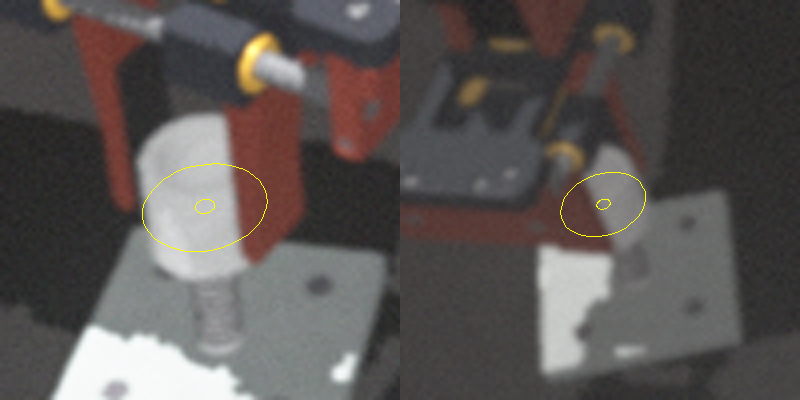

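View pics/k_wrist.png

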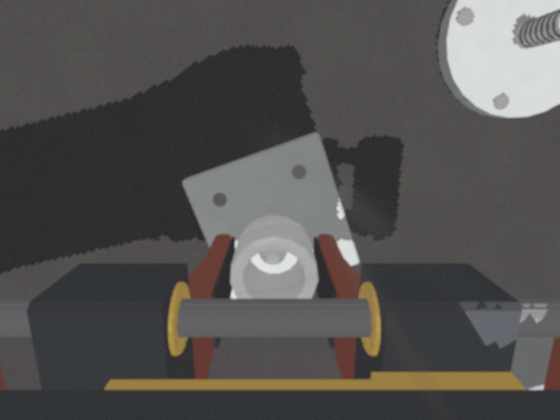

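The stud tip is visible inside the bore at (273,257), so it's threaded. Lowering on.

Request:
{"fn": "arm_command", "kwargs": {"moves": [[[0.2,0,0.008,0,0,0,0],[0.2,0,0.017,0,0,0,0],[0.2,0,0.026,0,0,0,0],[0.2,0,0.035,0,0,0,0],[0.2,0,0.039,0,0,0,0]]]}}

```text
clock: 11.0
position: [0.4366, -0.2904, -0.0119]
orientation: [-0.675, 0.21, -0.209, 0.676]
force: [-0.6, 0.2, -1.0]
width: 0.0377
```

Request:
{"fn": "arm_command", "kwargs": {"moves": [[[0.2,0,0.001,0,0,0,0],[0.2,0,0.002,0,0,0,0],[0.2,0,0.003,0,0,0,0],[0.2,0,0.0035,0,0,0,0],[0.2,0,0.0035,0,0,0,0]]]}}

```text
clock: 11.42
position: [0.4377, -0.291, -0.0133]
orientation: [0.675, -0.209, 0.21, -0.675]
force: [0.3, 0.3, -1.5]
width: 0.038
```

```bash
python3 -c "
from h import *
look(None,0,0,'l')
ov('l',(.4363,-.290),(.013,.019),.046)
go(.4366,-.2905,-.017,-34)"
```

```text
tool shift [-0.0012  0.0037 -0.0002] turn_y -0.47 jaw -34.47 tilt y [ 4.e-04 -3.e-04 -1.e+00] pos [ 0.4377 -0.291  -0.0133] t 11.57 w 0.038 F [-0.9 -0.7 -0.5]
```

View pics/l.png

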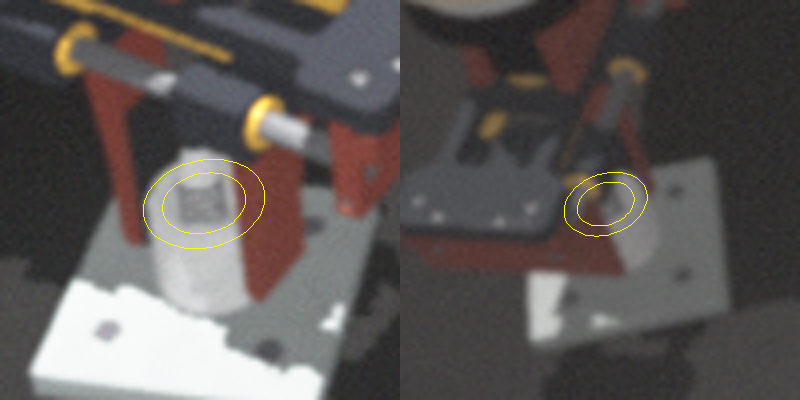

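Request:
{"fn": "arm_command", "kwargs": {"moves": [[[0.2,0,0.001,0,0,0,0],[0.2,0,0.002,0,0,0,0],[0.2,0,0.0025,0,0,0,0],[0.2,0,0.003,0,0,0,0],[0.2,0,0.003,0,0,0,0]]]}}

```text
clock: 11.98
position: [0.4375, -0.2908, -0.0167]
orientation: [-0.675, 0.21, -0.209, 0.675]
force: [0.1, 0.7, -1.0]
width: 0.0381
```

Request:
{"fn": "arm_command", "kwargs": {"moves": [[[0.2,0,0.0005,0,0,0,0],[0.2,0,0.001,0,0,0,0],[0.2,0,0.001,0,0,0,0],[0.2,0,0.001,0,0,0,0],[0.2,0,0.001,0,0,0,0]]]}}

```text
clock: 12.4
position: [0.4376, -0.2909, -0.017]
orientation: [0.675, -0.209, 0.21, -0.675]
force: [-2.0, 1.0, 6.1]
width: 0.0381
```

Contact at 6 N, so it's seated. Opening, then rising.

Request:
{"fn": "arm_command", "kwargs": {"moves": [[[0.45,0,0,0,0,0,0],[0.5,0,0,0,0,0,0],[0.6,0,0,0,0,0,0],[0.7,0,0,0,0,0,0],[0.7,0,0,0,0,0,0]]]}}

```text
clock: 12.82
position: [0.4376, -0.2909, -0.0176]
orientation: [-0.675, 0.21, -0.21, 0.675]
force: [1.2, -0.3, -0.2]
width: 0.0594
```

Request:
{"fn": "arm_command", "kwargs": {"moves": [[[0.7,0,-0.01,0,0,0,0],[0.7,0,-0.03,0,0,0,0],[0.7,0,-0.06,0,0,0,0],[0.8,0,-0.09,0,0,0,0],[0.9,0,-0.12,0,0,0,0]]]}}

```text
clock: 13.23
position: [0.4373, -0.2905, 0.1043]
orientation: [-0.675, 0.209, -0.209, 0.676]
force: [0.4, -0.8, 0.0]
width: 0.0712
```

```bash
python3 -c "
from h import *
ov('m',(.4363,-.290),(.013,.019),.046)
look('long_sleeve',(.4363,-.29),.012,'m',('side','wrist'))
go(.435,.2665,.10,-34)"
```

```text
side long_sleeve 0.95 831 [ 0.4379 -0.2902] 0.933
side long_sleeve 0.4 3564 [ 0.4513 -0.3304] 0.289
wrist long_sleeve 0.72 1431 [ 0.4367 -0.2906] 0.967
tool shift [-0.3168  0.0021  0.4583] turn_y -0.48 jaw -34.48 tilt y [-1.2e-03  5.0e-04 -1.0e+00] pos [ 0.4368 -0.2906  0.1019] t 13.53 w 0.0792 F [-0.1  0.2  0. ]
```

View pics/m.png

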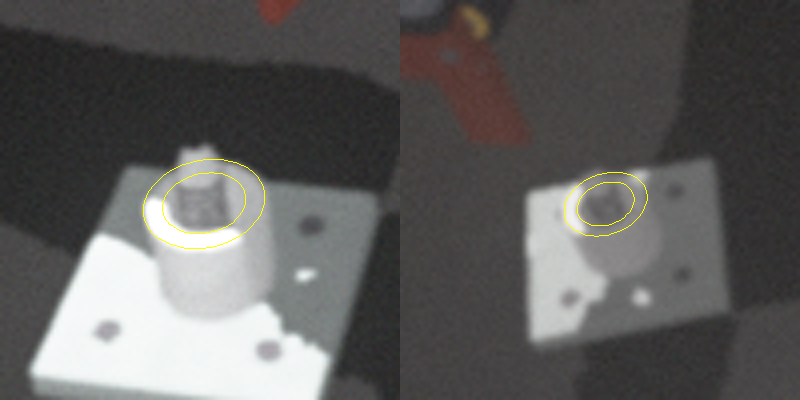

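The long sleeve is seated flat with the stud through it (side crop (205,205)). On to the square washer.

Request:
{"fn": "arm_command", "kwargs": {"moves": [[[0.95,-0.021,0,0.031,0,0,0],[0.95,-0.042,0,0.061,0,0,0],[0.95,-0.064,0,0.092,0,0,0],[0.95,-0.085,0,0.123,0,0,0],[0.95,-0.106,0,0.153,0,0,0]]]}}

```text
clock: 13.95
position: [0.4355, -0.1028, 0.1013]
orientation: [-0.675, 0.21, -0.209, 0.675]
force: [1.0, -0.1, 0.2]
width: 0.0833
```

Request:
{"fn": "arm_command", "kwargs": {"moves": [[[0.95,-0.021,0,0.031,0,0,0],[0.95,-0.042,0,0.061,0,0,0],[0.95,-0.064,0,0.092,0,0,0],[0.95,-0.085,0,0.123,0,0,0],[0.95,-0.106,0,0.153,0,0,0]]]}}

```text
clock: 14.37
position: [0.4347, 0.083, 0.1015]
orientation: [0.676, -0.21, 0.209, -0.675]
force: [1.3, 0.0, -0.6]
width: 0.0834
```

Request:
{"fn": "arm_command", "kwargs": {"moves": [[[0.95,-0.021,0,0.031,0,0,0],[0.95,-0.042,0,0.061,0,0,0],[0.95,-0.064,0,0.092,0,0,0],[0.95,-0.085,0,0.123,0,0,0],[0.95,-0.104,0,0.15,0,0,0]]]}}

```text
clock: 14.78
position: [0.4339, 0.266, 0.1012]
orientation: [0.676, -0.21, 0.208, -0.675]
force: [0.5, 0.2, 0.2]
width: 0.0834
```

```bash
python3 -c "
from h import *
imaging.capture('side');imaging.capture('side')
look('square_washer',(.435,.2665),0,'n',('wrist','scene'))
go(.435,.2665,-.037,-34)"
```

```text
wrist square_washer 0.89 3948 [  0.4331   0.2644 -35.9739] 0.957
tool shift [-0.0022  0.1384  0.004 ] turn_y -0.53 jaw -34.53 tilt y [-0.0017 -0.0017 -1.    ] pos [0.4348 0.2622 0.1014] t 15.08 w 0.0832 F [ 0.2 -0.3  0. ]
```

View pics/n_wrist.png

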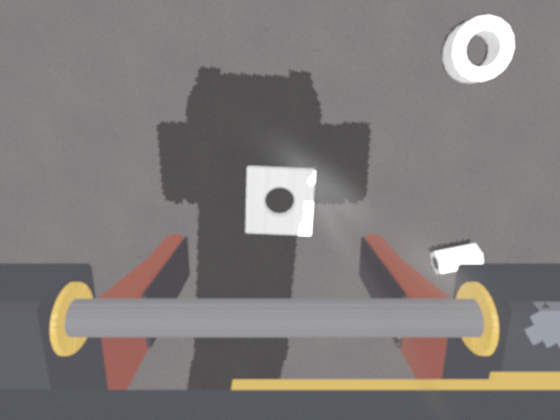

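Request:
{"fn": "arm_command", "kwargs": {"moves": [[[0.95,-0.002,0.03,0.003,0,1,0],[0.95,-0.002,0.06,0.003,0,1,0],[0.95,-0.002,0.085,0.003,0,1,0],[0.95,-0.002,0.1,0.003,0,1,0],[0.95,-0.002,0.1,0.003,0,1,0]]]}}

```text
clock: 15.5
position: [0.4336, 0.2639, -0.0006]
orientation: [0.675, -0.217, 0.215, -0.671]
force: [0.1, 0.1, 0.2]
width: 0.0836
```

```bash
python3 -c "
from h import *
look('square_washer',(.435,.2665),0,'o',('wrist','wrist'))
go(.4331,.2644,-.036,-36)"
```

```text
wrist square_washer 0.98 8619 [  0.4331   0.264  -36.3045] 0.979
wrist square_washer 0.82 8638 [  0.4333   0.264  -36.2159] 0.961
tool shift [-0.0008  0.0396 -0.0041] turn_y 0.46 jaw -35.54 tilt y [ 1.5e-03  6.0e-04 -1.0e+00] pos [0.4361 0.2672 0.0036] t 15.7 w 0.0834 F [0.4 0.4 0.1]
```

View pics/o_wrist.png

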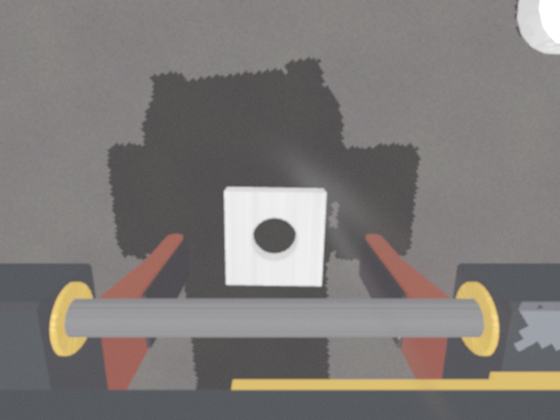

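Request:
{"fn": "arm_command", "kwargs": {"moves": [[[0.95,-0.001,0.008,-0.003,0,0.5,0],[0.95,-0.001,0.016,-0.003,0,0.5,0],[0.95,-0.001,0.024,-0.003,0,0.5,0],[0.95,-0.001,0.03,-0.003,0,0.5,0],[0.95,-0.001,0.03,-0.003,0,0.5,0]]]}}

```text
clock: 16.12
position: [0.4318, 0.2651, -0.029]
orientation: [0.673, -0.219, 0.218, -0.672]
force: [-0.1, 0.3, 0.2]
width: 0.0836
```

```bash
python3 -c "
from h import *
go(.4332,.264,-.036,-36)
tips('o2')
go(.4332,.264,-.036,-36)"
```

```text
tool shift [ 0.0018  0.007  -0.    ] turn_y 0.04 jaw -35.96 tilt y [-0.0018 -0.0011 -1.    ] pos [ 0.4318  0.2651 -0.029 ] t 16.12 w 0.0836 F [-0.1  0.3  0.2]
tool shift [ 0.0018  0.008  -0.0008] turn_y 0.05 jaw -35.95 tilt y [-8.e-04 -3.e-04 -1.e+00] pos [ 0.4323  0.2657 -0.028 ] t 16.22 w 0.0835 F [ 0.8 -0.4 -0.4]
```

View pics/o2.png

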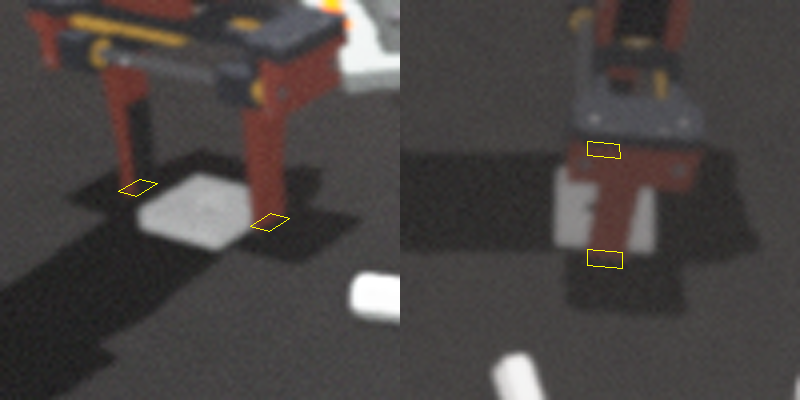

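Jaws straddle the washer, with tips about 11 mm up. Lowering 7 mm and closing.

Request:
{"fn": "arm_command", "kwargs": {"moves": [[[0.95,0.001,0.002,0,0,0,0],[0.95,0.001,0.004,0,0,0,0],[0.95,0.001,0.006,0,0,0,0],[0.9,0.001,0.007,0,0,0,0],[0.8,0.001,0.007,0,0,0,0]]]}}

```text
clock: 16.63
position: [0.4333, 0.265, -0.0348]
orientation: [0.673, -0.218, 0.218, -0.672]
force: [-0.1, 0.5, -0.6]
width: 0.0753
```

Request:
{"fn": "arm_command", "kwargs": {"moves": [[[0.6,0,0,0,0,0,0],[0.5,0,0,0,0,0,0],[0.5,0,0,0,0,0,0],[0.5,0,0,0,0,0,0],[0.5,0,0,0,0,0,0]]], "force": 25}}

```text
clock: 17.05
position: [0.4335, 0.2651, -0.0345]
orientation: [-0.673, 0.218, -0.218, 0.673]
force: [0.0, 0.0, -0.4]
width: 0.0554
```

```bash
python3 -c "
from h import *
look('square_washer',(.435,.2665),0,'p',('wrist','side'))
go(.4332,.264,-.036,-36)
tips('p2')
"
```

```text
wrist square_washer 0.87 10365 [  0.4327   0.2652 -36.2824] 0.851
side square_washer 0.66 298 [0.4238 0.2642 2.9233] 0.74
tool shift [ 0.0003  0.0015 -0.0011] turn_y 0.02 jaw -35.98 tilt y [ 2.e-04  0.e+00 -1.e+00] pos [ 0.4336  0.2651 -0.0345] t 17.25 w 0.0559 F [-0.6 -0.5  1.1]
```

View pics/p_wrist.png

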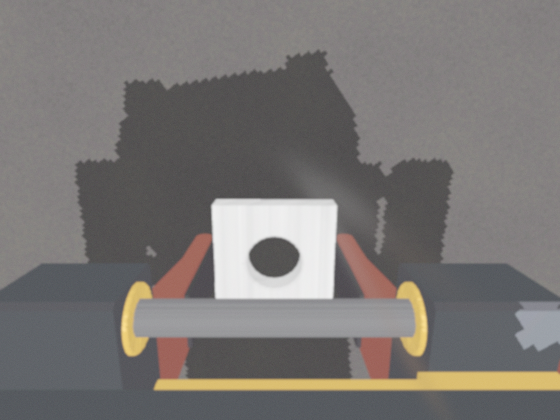

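View pics/p2.png

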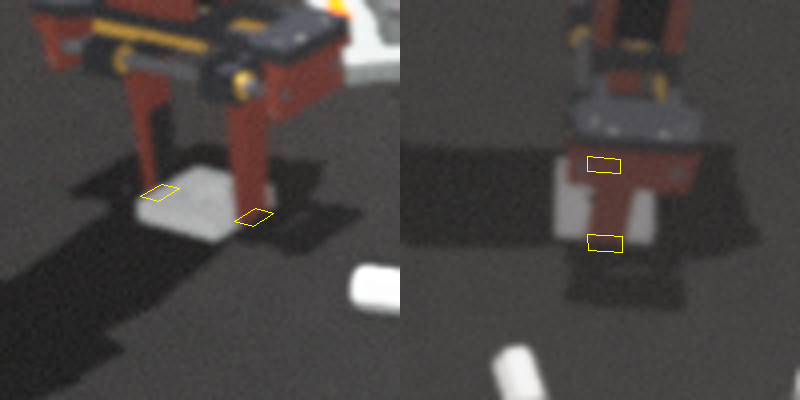

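Request:
{"fn": "arm_command", "kwargs": {"moves": [[[0.5,0,-0.01,0,0,0,0],[0.5,0,-0.035,0,0,0,0],[0.5,0,-0.07,0,0,0,0],[0.5,0,-0.105,0,0,0,0],[0.5,0,-0.13,0,0,0,0]]], "force": 40}}

```text
clock: 17.77
position: [0.4332, 0.2657, 0.0984]
orientation: [-0.672, 0.218, -0.218, 0.673]
force: [0.5, 1.0, -1.9]
width: 0.0555
```

```bash
python3 -c "
from h import *
look(None,0,0,'q',('wrist',))
go(.4369,-.289,.095,-36)
"
```

```text
tool shift [ 0.3277  0.0053 -0.4495] turn_y 0.07 jaw -35.93 tilt y [ 0.006   0.0035 -1.    ] pos [0.4353 0.2673 0.1023] t 17.82 w 0.0558 F [1.8 0.9 0.6]
```

View pics/q_wrist.png

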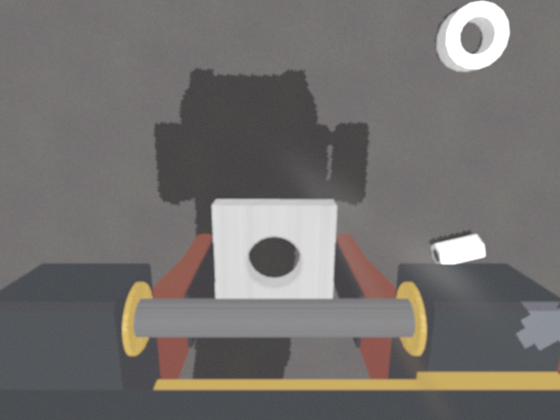

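Request:
{"fn": "arm_command", "kwargs": {"moves": [[[0.5,0.01,0,-0.014,0,0,0],[0.5,0.028,0,-0.038,0,0,0],[0.5,0.047,0,-0.064,0,0,0],[0.5,0.066,0,-0.09,0,0,0],[0.5,0.085,0,-0.116,0,0,0]]]}}

```text
clock: 18.23
position: [0.4333, 0.1199, 0.0956]
orientation: [0.673, -0.218, 0.218, -0.673]
force: [0.7, -0.3, -1.7]
width: 0.0558
```

Request:
{"fn": "arm_command", "kwargs": {"moves": [[[0.5,0.019,0,-0.026,0,0,0],[0.5,0.038,0,-0.052,0,0,0],[0.5,0.057,0,-0.078,0,0,0],[0.5,0.076,0,-0.104,0,0,0],[0.5,0.095,0,-0.13,0,0,0]]]}}

```text
clock: 18.65
position: [0.4339, -0.0412, 0.0957]
orientation: [0.673, -0.218, 0.218, -0.673]
force: [0.1, 0.0, -2.1]
width: 0.0556
```

Request:
{"fn": "arm_command", "kwargs": {"moves": [[[0.5,0.019,0,-0.026,0,0,0],[0.5,0.038,0,-0.052,0,0,0],[0.5,0.057,0,-0.078,0,0,0],[0.5,0.076,0,-0.104,0,0,0],[0.5,0.095,0,-0.13,0,0,0]]]}}

```text
clock: 19.07
position: [0.4345, -0.2021, 0.0957]
orientation: [-0.673, 0.218, -0.218, 0.673]
force: [0.2, 0.7, -2.2]
width: 0.0556
```

```bash
python3 -c "
from h import *
go(.4369,-.289,.05,-36)
"
```

```text
tool shift [ 0.053   0.0457 -0.0689] turn_y 0.04 jaw -35.96 tilt y [-2.e-04  2.e-04 -1.e+00] pos [ 0.4345 -0.2021  0.0957] t 19.07 w 0.0556 F [ 0.2  0.7 -2.2]
```

Request:
{"fn": "arm_command", "kwargs": {"moves": [[[0.5,0.018,0,-0.025,0,0,0],[0.5,0.033,0,-0.044,0,0,0],[0.5,0.045,0.005,-0.06,0,0,0],[0.5,0.052,0.01,-0.068,0,0,0],[0.5,0.052,0.015,-0.068,0,0,0]]]}}

```text
clock: 19.48
position: [0.4368, -0.2884, 0.08]
orientation: [0.672, -0.219, 0.219, -0.672]
force: [-0.2, 0.1, -1.9]
width: 0.0556
```

```bash
python3 -c "
from h import *
imaging.capture('side');imaging.capture('side');
look(None,0,0,'r',('wrist',))
go(.4369,-.289,.05,-36)
"
```

```text
tool shift [ 0.0028  0.0299 -0.0039] turn_y 0.12 jaw -35.88 tilt y [-0.0012  0.0017 -1.    ] pos [ 0.437  -0.2843  0.0799] t 19.63 w 0.0554 F [ 0.7  0.6 -1.2]
```

View pics/r_wrist.png

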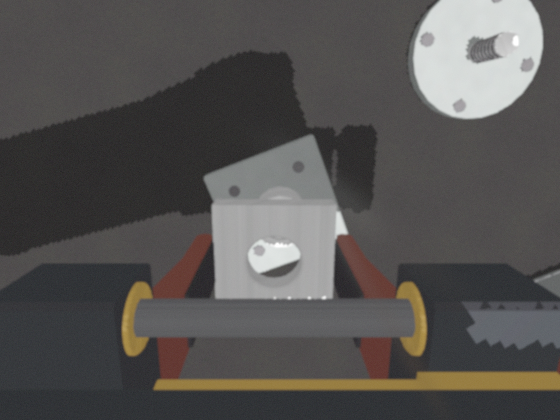

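Request:
{"fn": "arm_command", "kwargs": {"moves": [[[0.5,0.002,0,-0.003,0,0,0],[0.5,0.002,0.012,-0.003,0,0,0],[0.5,0.002,0.024,-0.003,0,0,0],[0.5,0.002,0.035,-0.003,0,0,0],[0.5,0.002,0.035,-0.003,0,0,0]]]}}

```text
clock: 20.05
position: [0.4354, -0.2886, 0.0426]
orientation: [-0.672, 0.22, -0.217, 0.673]
force: [-0.0, -0.3, -1.5]
width: 0.0553
```

```bash
python3 -c "
from h import *
imaging.capture('side');imaging.capture('side');
look(None,0,0,'s',('wrist',))
ov('s',(.4369,-.29),(.003,.013),.07)
go(.4369,-.289,.04,-36)
"
```

```text
tool shift [-0.0011  0.0057  0.0005] turn_y 0.03 jaw -35.97 tilt y [ 5.e-04 -2.e-04 -1.e+00] pos [ 0.4375 -0.29    0.0457] t 20.3 w 0.0554 F [ 0.1 -0.  -2.1]
```

View pics/s_wrist.png

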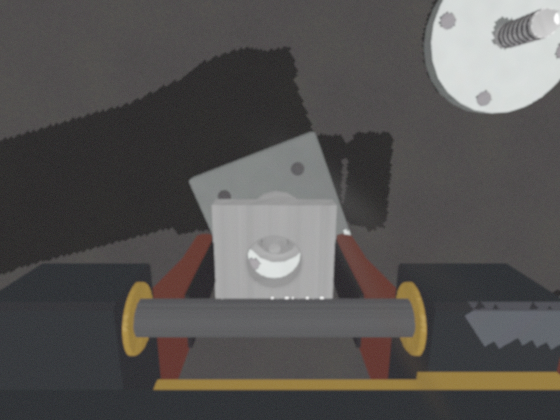

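View pics/s.png

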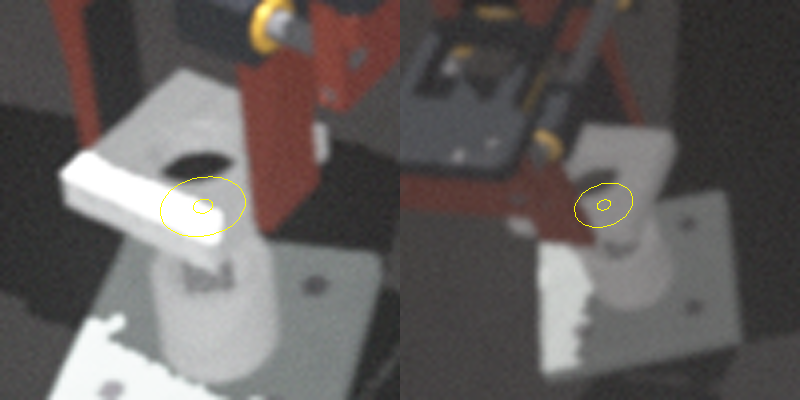

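Request:
{"fn": "arm_command", "kwargs": {"moves": [[[0.5,-0.001,0.002,0.001,0,0,0],[0.5,-0.001,0.005,0.001,0,0,0],[0.5,-0.001,0.009,0.001,0,0,0],[0.5,-0.001,0.013,0.001,0,0,0],[0.5,-0.001,0.015,0.001,0,0,0]]]}}

```text
clock: 20.72
position: [0.4366, -0.2884, 0.0298]
orientation: [-0.673, 0.219, -0.218, 0.673]
force: [0.6, -0.0, -2.1]
width: 0.0554
```

```bash
python3 -c "
from h import *
look(None,0,0,'u',('wrist',))
ov('u',(.4369,-.29),(.003,.013),.07)
go(.4369,-.289,.0115,-36)
"
```

```text
tool shift [ 0.0005  0.0187 -0.0003] turn_y 0.03 jaw -35.97 tilt y [-5.e-04  3.e-04 -1.e+00] pos [ 0.4367 -0.2885  0.0302] t 20.87 w 0.0552 F [ 0.3 -0.3 -2.3]
```

View pics/u_wrist.png

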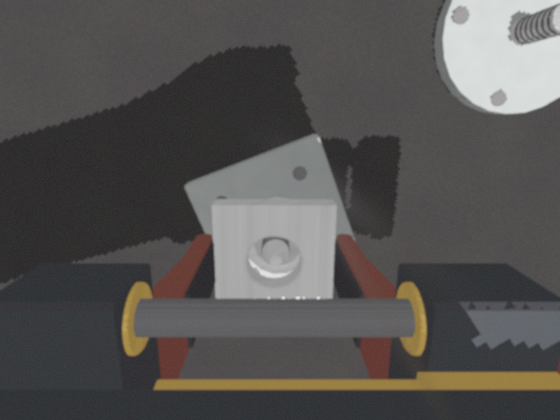

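View pics/u.png

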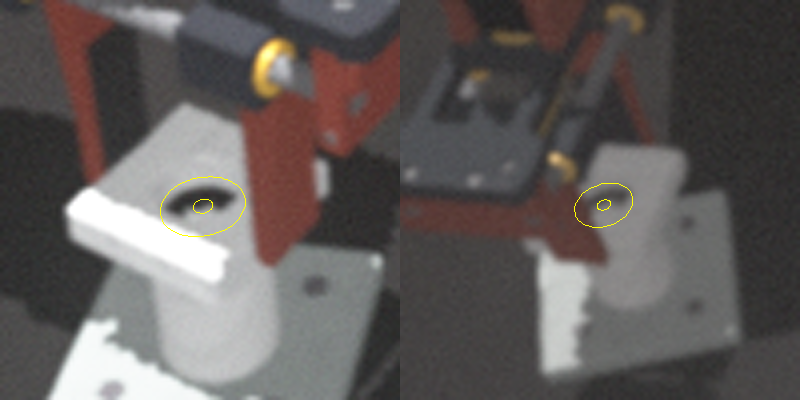

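The stud tip sits inside the washer's bore in the wrist view, (275,250) against a bore centre of (274,257). Lowering on.

Request:
{"fn": "arm_command", "kwargs": {"moves": [[[0.5,0,0.003,0,0,0,0],[0.5,0,0.007,0,0,0,0],[0.5,0,0.011,0,0,0,0],[0.5,0,0.015,0,0,0,0],[0.5,0,0.015,0,0,0,0]]]}}

```text
clock: 21.28
position: [0.4363, -0.2882, 0.0145]
orientation: [-0.672, 0.219, -0.218, 0.673]
force: [-0.2, 0.7, -1.4]
width: 0.0555
```

Request:
{"fn": "arm_command", "kwargs": {"moves": [[[0.5,0,0.001,0,0,0,0],[0.5,0,0.002,0,0,0,0],[0.5,0,0.0025,0,0,0,0],[0.5,0,0.003,0,0,0,0],[0.5,0,0.003,0,0,0,0]]]}}

```text
clock: 21.7
position: [0.4369, -0.2886, 0.0125]
orientation: [0.673, -0.218, 0.218, -0.673]
force: [-0.8, -0.6, -2.5]
width: 0.0554
```

```bash
python3 -c "
from h import *
look(None,0,0,'v',('wrist',))
ov('v',(.4369,-.29),(.013,),.058)
go(.4369,-.289,.0115,-36)
"
```

```text
tool shift [ 0.0002  0.001  -0.0004] turn_y 0.03 jaw -35.97 tilt y [ 1.e-04 -1.e-04 -1.e+00] pos [ 0.4369 -0.2886  0.0125] t 21.85 w 0.0556 F [-0.4 -0.8 -3.1]
```

View pics/v.png

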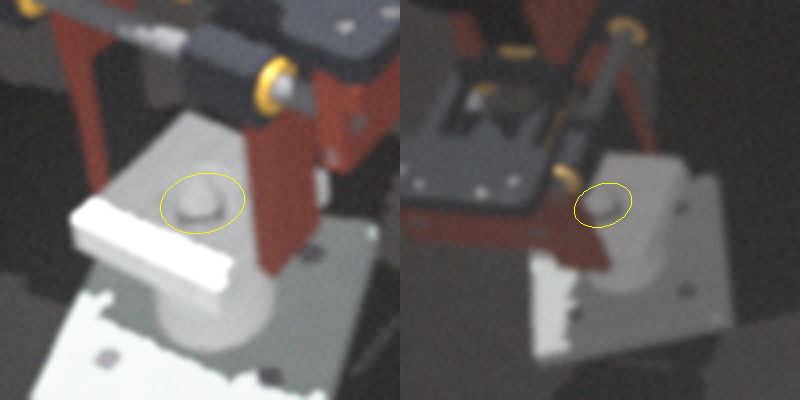

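View pics/v_wrist.png

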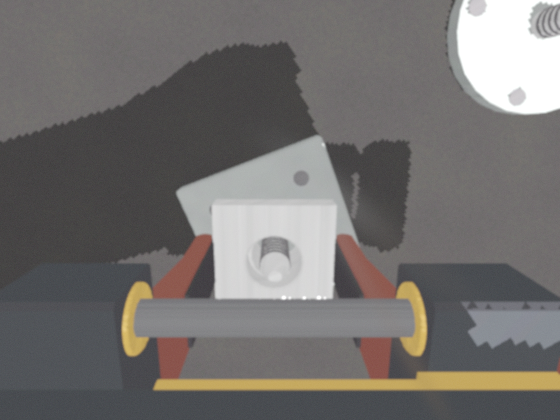

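Tip now protrudes through the bore, with about 1–2 mm left to contact.

Request:
{"fn": "arm_command", "kwargs": {"moves": [[[0.5,0,0.0005,0,0,0,0],[0.5,0,0.001,0,0,0,0],[0.5,0,0.0015,0,0,0,0],[0.5,0,0.0015,0,0,0,0],[0.5,0,0.0015,0,0,0,0]]]}}

```text
clock: 22.27
position: [0.437, -0.2886, 0.0115]
orientation: [0.673, -0.218, 0.218, -0.672]
force: [-1.2, 1.5, 4.9]
width: 0.056
```

Request:
{"fn": "arm_command", "kwargs": {"moves": [[[0.66,0,0,0,0,0,0],[0.7,0,0,0,0,0,0],[0.75,0,0,0,0,0,0],[0.8,0,0,0,0,0,0],[0.85,0,0,0,0,0,0]]]}}

```text
clock: 22.68
position: [0.4369, -0.2886, 0.0109]
orientation: [-0.673, 0.218, -0.218, 0.673]
force: [-0.2, 0.2, 0.7]
width: 0.073
```

Request:
{"fn": "arm_command", "kwargs": {"moves": [[[0.85,0,-0.01,0,0,0,0],[0.85,0,-0.03,0,0,0,0],[0.9,0,-0.05,0,0,0,0],[0.95,0,-0.07,0,0,0,0],[0.95,0,-0.09,0,0,0,0]]]}}

```text
clock: 23.1
position: [0.4369, -0.2884, 0.1026]
orientation: [-0.673, 0.218, -0.218, 0.673]
force: [0.2, -0.4, 0.2]
width: 0.0833
```

```bash
python3 -c "
from h import *
ov('w',(.4369,-.29),(.013,),.058)
look(None,0,0,'w',('wrist',))
go(.6246,.278,.10,-36)
"
```

```text
tool shift [-0.1822  0.0022  0.5687] turn_y 0.02 jaw -35.98 tilt y [ 0.0029 -0.0022 -1.    ] pos [ 0.4379 -0.2892  0.1029] t 23.25 w 0.0832 F [-0.9  0.3 -0. ]
```

View pics/w.png

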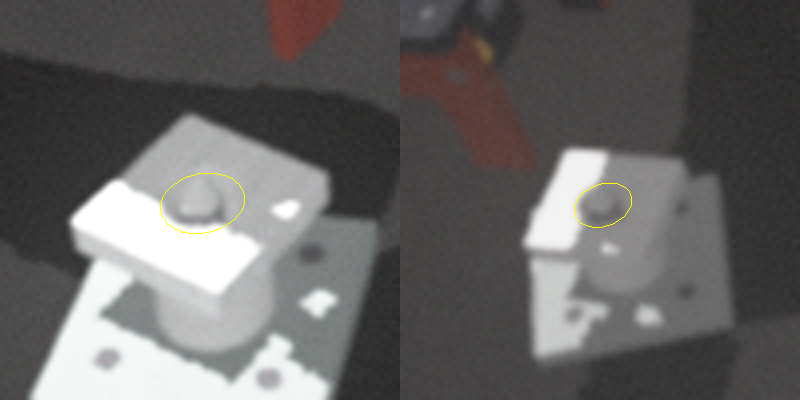

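View pics/w_wrist.png

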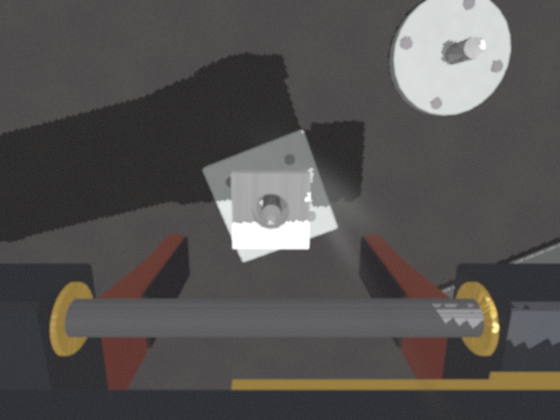

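Washer flat on the sleeve with the stud tip out at side crop (198,200). Now to the short sleeve.

Request:
{"fn": "arm_command", "kwargs": {"moves": [[[0.95,-0.012,0,0.038,0,0,0],[0.95,-0.024,0,0.076,0,0,0],[0.95,-0.036,0,0.114,0,0,0],[0.95,-0.048,0,0.152,0,0,0],[0.95,-0.061,0,0.19,0,0,0]]]}}

```text
clock: 23.67
position: [0.4988, -0.0973, 0.1003]
orientation: [0.673, -0.219, 0.218, -0.672]
force: [1.5, 0.0, 0.2]
width: 0.083
```

Request:
{"fn": "arm_command", "kwargs": {"moves": [[[0.95,-0.012,0,0.038,0,0,0],[0.95,-0.024,0,0.076,0,0,0],[0.95,-0.036,0,0.114,0,0,0],[0.95,-0.048,0,0.152,0,0,0],[0.95,-0.061,0,0.19,0,0,0]]]}}

```text
clock: 24.08
position: [0.5611, 0.0922, 0.1]
orientation: [0.673, -0.219, 0.218, -0.672]
force: [1.6, -0.8, 0.4]
width: 0.0838
```

Request:
{"fn": "arm_command", "kwargs": {"moves": [[[0.95,-0.012,0,0.038,0,0,0],[0.95,-0.024,0,0.076,0,0,0],[0.95,-0.036,0,0.114,0,0,0],[0.95,-0.048,0,0.152,0,0,0],[0.95,-0.06,0,0.187,0,0,0]]]}}

```text
clock: 24.5
position: [0.6224, 0.2792, 0.0995]
orientation: [0.673, -0.219, 0.218, -0.672]
force: [0.4, -0.3, 0.6]
width: 0.0834
```

```bash
python3 -c "
from h import *
imaging.capture('side');imaging.capture('side')
look('short_sleeve',(.6246,.279),0,'x',('wrist','scene'))
go(.6246,.279,.03,-36)"
```

```text
wrist short_sleeve 0.82 1908 [0.6246 0.2787] 0.981
scene short_sleeve 0.65 309 [0.6221 0.2817] 0.838
scene short_sleeve 0.5 204 [0.6246 0.279 ] 0.0
tool shift [-0.0003  0.0699  0.0044] turn_y -0.04 jaw -36.04 tilt y [-0.0013 -0.0018 -1.    ] pos [0.6224 0.2754 0.0999] t 24.8 w 0.0834 F [ 0.8 -0.9 -0.8]
```

View pics/x_wrist.png

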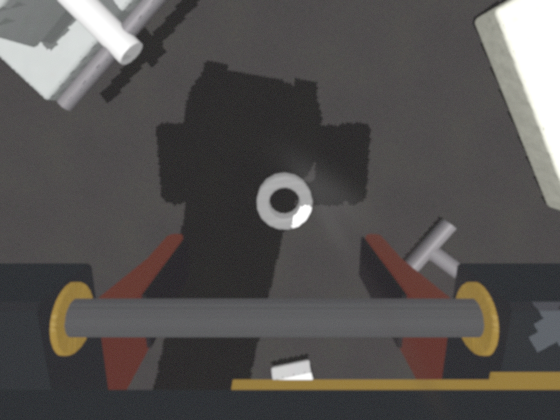

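Request:
{"fn": "arm_command", "kwargs": {"moves": [[[0.95,0,0.02,0.003,0,0,0],[0.95,0,0.045,0.003,0,0,0],[0.95,0,0.07,0.003,0,0,0],[0.95,0,0.09,0.003,0,0,0],[0.95,0,0.09,0.003,0,0,0]]]}}

```text
clock: 25.22
position: [0.6221, 0.2753, 0.0064]
orientation: [0.674, -0.221, 0.218, -0.67]
force: [-0.3, -0.1, -0.2]
width: 0.0836
```

```bash
python3 -c "
from h import *
imaging.capture('side');imaging.capture('side');imaging.capture('side')
look('short_sleeve',(.6246,.279),0,'y',('wrist','wrist'))
go(.6246,.2787,-.033,-36)"
```

```text
wrist short_sleeve 0.56 3823 [0.6248 0.2787] 0.97
tool shift [-0.      0.0457 -0.0015] turn_y 0.0 jaw -36.0 tilt y [ 2.3e-03  9.0e-04 -1.0e+00] pos [0.6254 0.2799 0.0127] t 25.57 w 0.0836 F [0.6 0.2 0.3]
```

View pics/y_wrist.png

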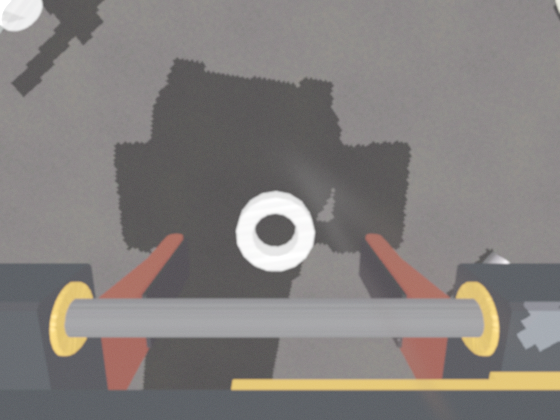

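Request:
{"fn": "arm_command", "kwargs": {"moves": [[[0.95,0,0.01,-0.001,0,0,0],[0.95,0,0.02,-0.001,0,0,0],[0.95,0,0.03,-0.001,0,0,0],[0.9,0,0.036,-0.001,0,0,0],[0.8,0,0.036,-0.001,0,0,0]]], "force": 25}}

```text
clock: 25.98
position: [0.6224, 0.278, -0.0277]
orientation: [0.673, -0.219, 0.217, -0.672]
force: [-0.7, -0.1, -0.3]
width: 0.0754
```

```bash
python3 -c "
from h import *
imaging.capture('side');imaging.capture('side')
tips('y2')
go(.6246,.2787,-.034,-36)"
```

```text
tool shift [ 0.0007  0.0091 -0.    ] turn_y 0.03 jaw -35.97 tilt y [ 3.e-04  3.e-04 -1.e+00] pos [ 0.624   0.2791 -0.0249] t 26.18 w 0.0705 F [ 0.7  0.1 -0.5]
```

View pics/y2.png

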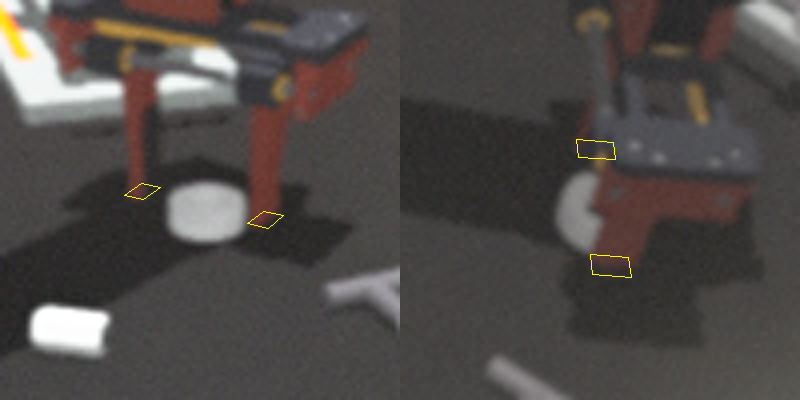

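Request:
{"fn": "arm_command", "kwargs": {"moves": [[[0.8,0,0.003,0,0,0,0],[0.8,0,0.006,0,0,0,0],[0.8,0,0.008,0,0,0,0],[0.7,0,0.009,0,0,0,0],[0.6,0,0.009,0,0,0,0]]], "force": 25}}

```text
clock: 26.6
position: [0.6236, 0.2787, -0.0344]
orientation: [0.673, -0.218, 0.218, -0.672]
force: [-0.3, -0.7, 1.0]
width: 0.0603
```

Request:
{"fn": "arm_command", "kwargs": {"moves": [[[0.45,0,0,0,0,0,0],[0.35,0,0,0,0,0,0],[0.35,0,0,0,0,0,0],[0.35,0,0,0,0,0,0],[0.35,0,0,0,0,0,0]]]}}

```text
clock: 27.02
position: [0.624, 0.2788, -0.034]
orientation: [-0.673, 0.218, -0.218, 0.673]
force: [1.7, -0.8, -1.1]
width: 0.045
```

```bash
python3 -c "
from h import *
imaging.capture('side');imaging.capture('side')
look('short_sleeve',(.6246,.279),0,'z',('wrist',))
go(.6246,.2787,-.034,-36)"
```

```text
wrist short_sleeve 0.84 5768 [0.6241 0.2798] 0.887
tool shift [0.0006 0.     0.0003] turn_y 0.02 jaw -35.98 tilt y [ 3.e-04  0.e+00 -1.e+00] pos [ 0.624   0.2788 -0.034 ] t 27.22 w 0.0453 F [ 1.4  0.1 -0.4]
```

View pics/z_wrist.png

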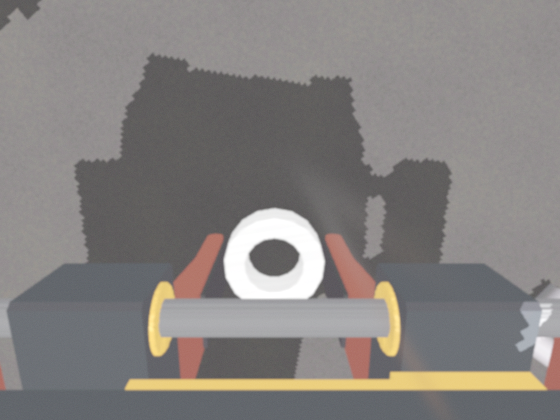

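Request:
{"fn": "arm_command", "kwargs": {"moves": [[[0.35,0,-0.01,0,0,0,0],[0.35,0,-0.035,0,0,0,0],[0.35,0,-0.07,0,0,0,0],[0.35,0,-0.105,0,0,0,0],[0.35,0,-0.13,0,0,0,0]]], "force": 40}}

```text
clock: 27.63
position: [0.6241, 0.2796, 0.0996]
orientation: [-0.672, 0.218, -0.219, 0.673]
force: [0.3, 0.8, -1.3]
width: 0.0449
```

```bash
python3 -c "
from h import *
look(None,0,0,'aa',('wrist',))
go(.6145,-.279,.096,-36)"
```

```text
tool shift [ 0.3192  0.0063 -0.4604] turn_y 0.04 jaw -35.96 tilt y [ 0.0078  0.0042 -1.    ] pos [0.6264 0.281  0.1047] t 27.68 w 0.0453 F [1.  1.9 2.4]
```

View pics/aa_wrist.png

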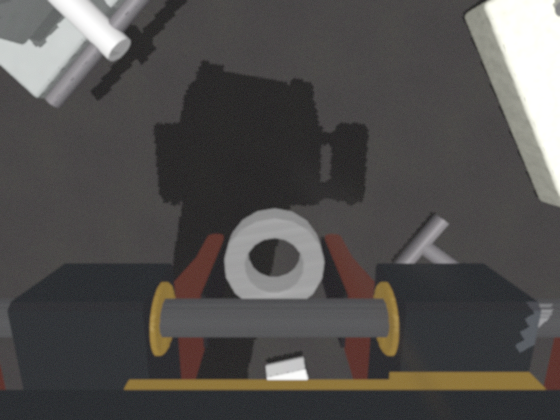

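Request:
{"fn": "arm_command", "kwargs": {"moves": [[[0.35,0.01,0,-0.014,0,0,0],[0.35,0.026,0,-0.038,0,0,0],[0.35,0.044,0,-0.063,0,0,0],[0.35,0.062,0,-0.088,0,0,0],[0.35,0.08,0,-0.114,0,0,0]]]}}

```text
clock: 28.1
position: [0.6211, 0.1385, 0.0962]
orientation: [0.673, -0.218, 0.218, -0.673]
force: [0.9, -0.9, -2.2]
width: 0.0454
```

Request:
{"fn": "arm_command", "kwargs": {"moves": [[[0.35,0.018,0,-0.026,0,0,0],[0.35,0.036,0,-0.052,0,0,0],[0.35,0.055,0,-0.078,0,0,0],[0.35,0.073,0,-0.104,0,0,0],[0.35,0.091,0,-0.13,0,0,0]]]}}

```text
clock: 28.52
position: [0.6184, -0.0205, 0.0963]
orientation: [0.673, -0.218, 0.218, -0.673]
force: [0.6, 0.3, -1.8]
width: 0.0446
```

Request:
{"fn": "arm_command", "kwargs": {"moves": [[[0.35,0.018,0,-0.026,0,0,0],[0.35,0.036,0,-0.052,0,0,0],[0.35,0.055,0,-0.078,0,0,0],[0.35,0.073,0,-0.104,0,0,0],[0.35,0.091,0,-0.13,0,0,0]]]}}

```text
clock: 28.93
position: [0.6157, -0.1791, 0.0963]
orientation: [0.673, -0.218, 0.218, -0.673]
force: [0.3, -0.1, -2.0]
width: 0.0446
```

Request:
{"fn": "arm_command", "kwargs": {"moves": [[[0.35,0.018,0,-0.026,0,0,0],[0.35,0.036,0,-0.051,0,0,0],[0.35,0.05,0,-0.071,0,0,0],[0.35,0.058,0,-0.083,0,0,0],[0.35,0.058,0,-0.083,0,0,0]]]}}

```text
clock: 29.35
position: [0.613, -0.2835, 0.0956]
orientation: [0.673, -0.22, 0.22, -0.671]
force: [-0.2, 0.1, -2.1]
width: 0.045
```

```bash
python3 -c "
from h import *
imaging.capture('side');imaging.capture('side')
look('short_stud',(.6145,-.279),0,'ab',('wrist','side','scene'))
go(.6145,-.279,.03,-36)"
```

```text
wrist short_stud 0.96 7135 [ 0.6156 -0.2791] 0.862
side short_stud 0.84 2958 [ 0.6169 -0.2794] 0.977
scene short_stud 0.85 2170 [ 0.616  -0.2801] 0.958
tool shift [ 0.0007  0.0662 -0.0015] turn_y 0.14 jaw -35.86 tilt y [ 2.e-04  3.e-04 -1.e+00] pos [ 0.6148 -0.2774  0.0962] t 29.75 w 0.0447 F [ 0.5  0.4 -2.3]
```

View pics/ab_wrist.png

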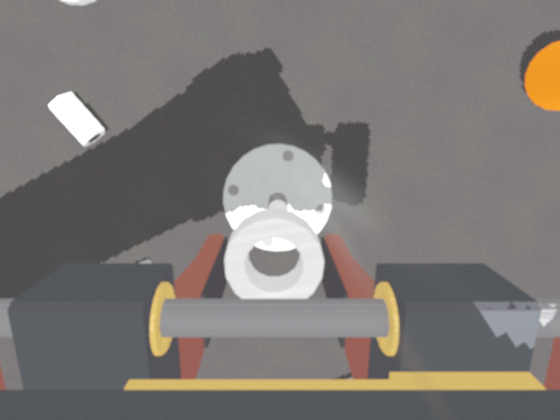

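Request:
{"fn": "arm_command", "kwargs": {"moves": [[[0.35,0.002,0.01,-0.0015,0,0,0],[0.35,0.002,0.025,-0.0015,0,0,0],[0.35,0.002,0.04,-0.0015,0,0,0],[0.35,0.002,0.055,-0.0015,0,0,0],[0.35,0.002,0.062,-0.0015,0,0,0]]]}}

```text
clock: 30.17
position: [0.6138, -0.2809, 0.0311]
orientation: [-0.673, 0.219, -0.217, 0.673]
force: [-0.1, -1.1, -1.6]
width: 0.0449
```

```bash
python3 -c "
from h import *
imaging.capture('side');imaging.capture('side');imaging.capture('side')
look(None,0,0,'ac',('wrist',))
ov('ac',(.616,-.2795),(.003,.023),.054)
go(.6154,-.2796,.02,-36)"
```

```text
tool shift [-0.0015  0.0149  0.0013] turn_y 0.03 jaw -35.97 tilt y [ 1.5e-03 -5.0e-04 -1.0e+00] pos [ 0.6159 -0.2815  0.0349] t 30.47 w 0.0447 F [ 1.2  0.4 -2.2]
```

View pics/ac.png

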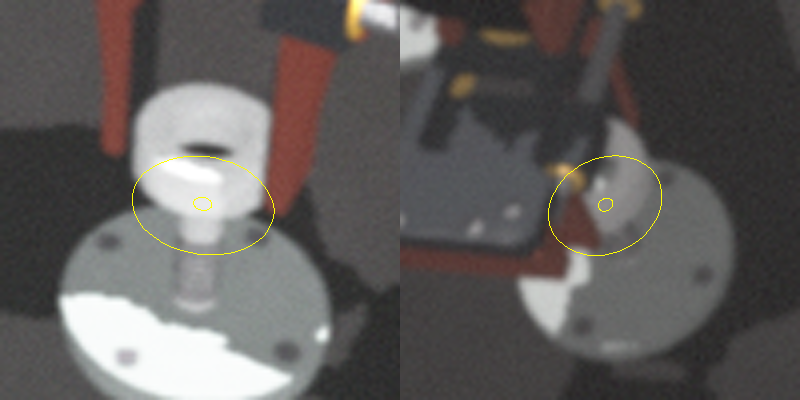

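View pics/ac_wrist.png

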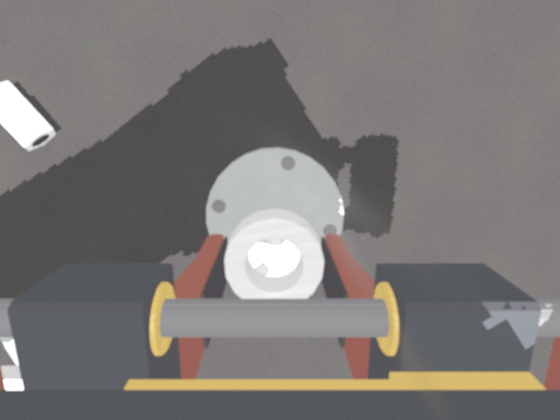

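Request:
{"fn": "arm_command", "kwargs": {"moves": [[[0.35,-0.001,0.003,0.001,0,0,0],[0.35,-0.001,0.007,0.001,0,0,0],[0.35,-0.001,0.011,0.001,0,0,0],[0.35,-0.001,0.015,0.001,0,0,0],[0.35,-0.001,0.019,0.001,0,0,0]]]}}

```text
clock: 30.88
position: [0.6148, -0.28, 0.0145]
orientation: [0.673, -0.218, 0.218, -0.673]
force: [-0.6, -0.2, -1.8]
width: 0.0453
```

```bash
python3 -c "
from h import *
look(None,0,0,'ad',('wrist',))
ov('ad',(.616,-.2795),(.003,.023),.054)
go(.6154,-.2796,-.022,-36)"
```

```text
tool shift [0.0006 0.0363 0.0007] turn_y 0.03 jaw -35.97 tilt y [-9.e-04  4.e-04 -1.e+00] pos [ 0.6145 -0.2799  0.0143] t 31.03 w 0.0451 F [ 0.7  0.2 -1.9]
```

View pics/ad_wrist.png

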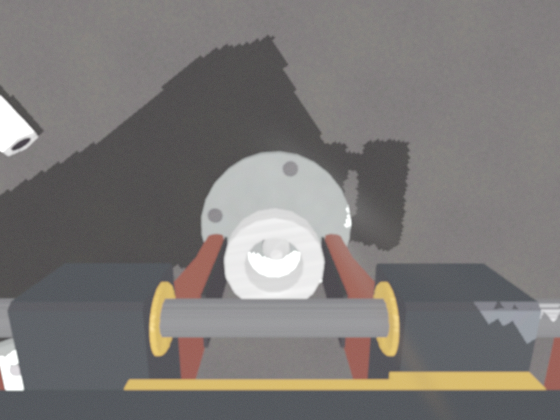

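Stud tip is inside the bore at (276,250). Lowering.

Request:
{"fn": "arm_command", "kwargs": {"moves": [[[0.35,0,0.006,0.0005,0,0,0],[0.35,0,0.013,0.0005,0,0,0],[0.35,0,0.02,0.0005,0,0,0],[0.35,0,0.027,0.0005,0,0,0],[0.35,0,0.032,0.0005,0,0,0]]]}}

```text
clock: 31.45
position: [0.6146, -0.2794, -0.0184]
orientation: [-0.673, 0.219, -0.218, 0.673]
force: [-0.9, 0.3, -1.4]
width: 0.045
```

Request:
{"fn": "arm_command", "kwargs": {"moves": [[[0.35,0,0.001,0,0,0,0],[0.35,0,0.002,0,0,0,0],[0.35,0,0.0025,0,0,0,0],[0.35,0,0.0025,0,0,0,0],[0.35,0,0.0025,0,0,0,0]]]}}

```text
clock: 31.87
position: [0.6155, -0.2797, -0.0192]
orientation: [0.673, -0.218, 0.219, -0.673]
force: [-0.1, -0.6, -1.8]
width: 0.0448
```

```bash
python3 -c "
from h import *
look(None,0,0,'ae',('wrist',))
ov('ae',(.616,-.2795),(.013,.023),.030)
go(.6154,-.2796,-.022,-36)"
```

```text
tool shift [-0.      0.0028  0.0001] turn_y 0.03 jaw -35.97 tilt y [ 5.e-04 -3.e-04 -1.e+00] pos [ 0.6154 -0.2797 -0.0192] t 32.02 w 0.0447 F [-0.4  0.2 -1.5]
```

View pics/ae.png

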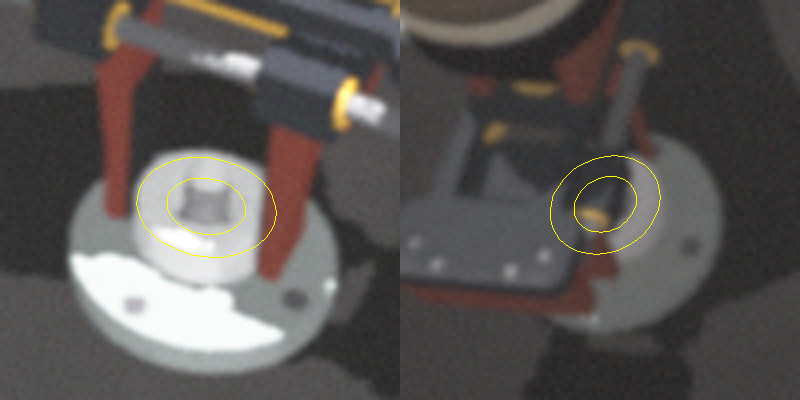

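Request:
{"fn": "arm_command", "kwargs": {"moves": [[[0.35,0,0.001,0,0,0,0],[0.35,0,0.0015,0,0,0,0],[0.35,0,0.002,0,0,0,0],[0.35,0,0.002,0,0,0,0],[0.35,0,0.002,0,0,0,0]]]}}

```text
clock: 32.43
position: [0.6151, -0.2796, -0.0216]
orientation: [0.673, -0.218, 0.218, -0.673]
force: [-0.2, -0.0, -0.7]
width: 0.0448
```

Request:
{"fn": "arm_command", "kwargs": {"moves": [[[0.35,0,0.0005,0,0,0,0],[0.35,0,0.001,0,0,0,0],[0.35,0,0.001,0,0,0,0],[0.35,0,0.001,0,0,0,0],[0.35,0,0.001,0,0,0,0]]]}}

```text
clock: 32.85
position: [0.6153, -0.2796, -0.022]
orientation: [0.673, -0.218, 0.218, -0.672]
force: [-1.8, 1.1, 4.8]
width: 0.0447
```

Contact at about 5 N. Release and rise.

Request:
{"fn": "arm_command", "kwargs": {"moves": [[[0.55,0,0,0,0,0,0],[0.6,0,0,0,0,0,0],[0.65,0,0,0,0,0,0],[0.7,0,0,0,0,0,0],[0.75,0,0,0,0,0,0]]]}}

```text
clock: 33.27
position: [0.6152, -0.2795, -0.0227]
orientation: [-0.673, 0.218, -0.218, 0.673]
force: [-0.7, -0.4, 0.1]
width: 0.0642
```

Request:
{"fn": "arm_command", "kwargs": {"moves": [[[0.8,0,-0.01,0,0,0,0],[0.85,0,-0.03,0,0,0,0],[0.9,0,-0.06,0,0,0,0],[0.95,0,-0.09,0,0,0,0],[0.95,0,-0.12,0,0,0,0]]]}}

```text
clock: 33.68
position: [0.6151, -0.2793, 0.0994]
orientation: [-0.672, 0.218, -0.218, 0.673]
force: [0.6, 0.5, 0.2]
width: 0.0833
```

```bash
python3 -c "
from h import *
imaging.capture('side')
ov('af',(.616,-.2795),(.013,.023),.030)
look('short_sleeve',(.616,-.28),.012,'af',('wrist','side'))
go(.6,-.048,.10,-36)
"
```

```text
wrist short_sleeve 0.86 1984 [ 0.6146 -0.2786] 0.974
side short_sleeve 0.68 795 [ 0.6163 -0.2787] 0.947
tool shift [-0.1474 -0.0037  0.1789] turn_y 0.03 jaw -35.97 tilt y [-2.1e-03  7.0e-04 -1.0e+00] pos [ 0.6142 -0.2794  0.0962] t 34.03 w 0.0835 F [ 0.2 -0.3 -0.7]
```

View pics/af.png

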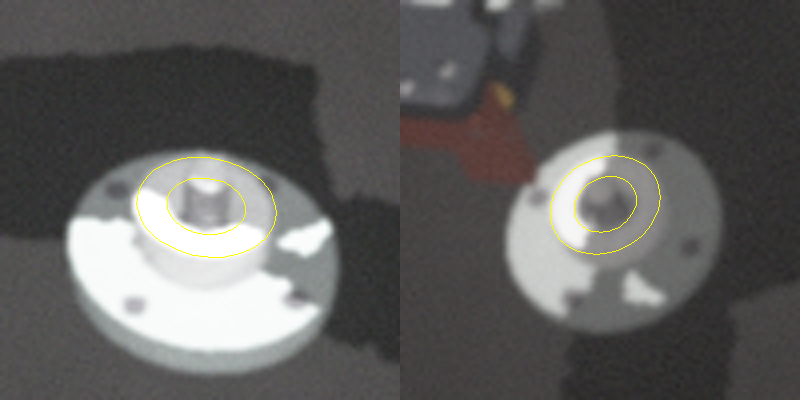

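Short sleeve seated concentric on the stud (side crop (206,205)). Now the round washer.

Request:
{"fn": "arm_command", "kwargs": {"moves": [[[1,-0.016,0,0.02,0,0,0],[1,-0.034,0,0.041,0,0,0],[1,-0.052,0,0.063,0,0,0],[1,-0.07,0,0.085,0,0,0],[1,-0.088,0,0.107,0,0,0]]]}}

```text
clock: 34.45
position: [0.6057, -0.1399, 0.096]
orientation: [-0.673, 0.219, -0.218, 0.673]
force: [0.8, 0.4, 0.4]
width: 0.088
```

Request:
{"fn": "arm_command", "kwargs": {"moves": [[[1,-0.018,0,0.022,0,0,0],[1,-0.036,0,0.044,0,0,0],[1,-0.05,0,0.062,0,0,0],[1,-0.059,0,0.072,0,0,0],[1,-0.059,0,0.072,0,0,0]]]}}

```text
clock: 34.87
position: [0.6006, -0.0444, 0.0967]
orientation: [-0.673, 0.217, -0.216, 0.674]
force: [0.0, -0.1, -0.7]
width: 0.0879
```

```bash
python3 -c "
from h import *
imaging.capture('side');imaging.capture('side');imaging.capture('side')
look('round_washer',(.6,-.048),0,'ag',('wrist',))
go(.6,-.048,.01,-36)
"
```

```text
wrist round_washer 0.65 3365 [ 0.5983 -0.0482] 0.98
tool shift [-0.0027  0.087   0.0016] turn_y -0.13 jaw -36.13 tilt y [-6.e-04 -9.e-04 -1.e+00] pos [ 0.6013 -0.0508  0.097 ] t 35.12 w 0.0879 F [-0.  -0.1  0.6]
```

View pics/ag_wrist.png

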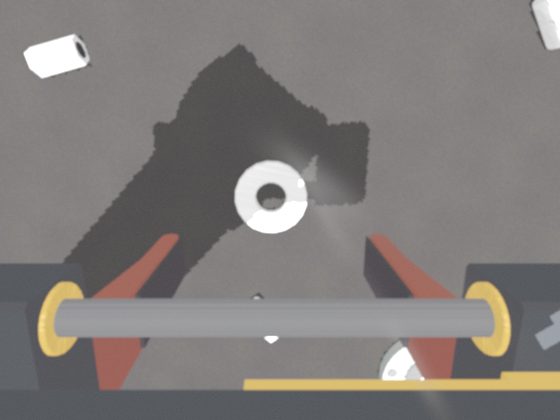

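Request:
{"fn": "arm_command", "kwargs": {"moves": [[[1,-0.003,0.02,0,0,0,0],[1,-0.003,0.045,0,0,0,0],[1,-0.003,0.07,0,0,0,0],[1,-0.003,0.09,0,0,0,0],[1,-0.003,0.09,0,0,0,0]]]}}

```text
clock: 35.53
position: [0.5959, -0.0486, 0.0034]
orientation: [0.673, -0.221, 0.217, -0.672]
force: [-0.8, 0.5, 0.1]
width: 0.088
```

```bash
python3 -c "
from h import *
imaging.capture('side');imaging.capture('side');imaging.capture('side')
look('round_washer',(.6,-.048),0,'ah',('wrist','wrist'))
go(.5985,-.0482,-.035,-36)
"
```

```text
wrist round_washer 0.89 6649 [ 0.5982 -0.0484] 0.977
wrist round_washer 0.59 6387 [ 0.5978 -0.0485] 0.961
tool shift [-0.0005  0.0439 -0.002 ] turn_y 0.0 jaw -36.0 tilt y [ 2.3e-03 -3.0e-04 -1.0e+00] pos [ 0.6    -0.0469  0.0089] t 35.88 w 0.0879 F [ 0.7  0.1 -0.1]
```

View pics/ah_wrist.png

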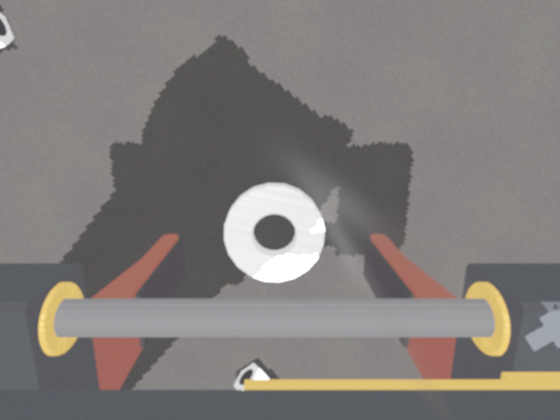

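Request:
{"fn": "arm_command", "kwargs": {"moves": [[[1,0,0.01,-0.0015,0,0,0],[1,0,0.02,-0.0015,0,0,0],[1,0,0.03,-0.0015,0,0,0],[1,0,0.035,-0.0015,0,0,0],[1,0,0.035,-0.0015,0,0,0]]], "force": 25}}

```text
clock: 36.3
position: [0.5966, -0.0477, -0.0296]
orientation: [0.673, -0.219, 0.217, -0.672]
force: [0.6, -0.0, 0.1]
width: 0.088
```

```bash
python3 -c "
from h import *
imaging.capture('side');imaging.capture('side')
tips('ai')
go(.5982,-.0484,-.035,-36)
"
```

```text
tool shift [ 0.0004  0.0076 -0.0007] turn_y 0.04 jaw -35.96 tilt y [ 3.e-04  1.e-04 -1.e+00] pos [ 0.5983 -0.0476 -0.0274] t 36.5 w 0.0876 F [-0.3  0.2  0.5]
```

View pics/ai.png

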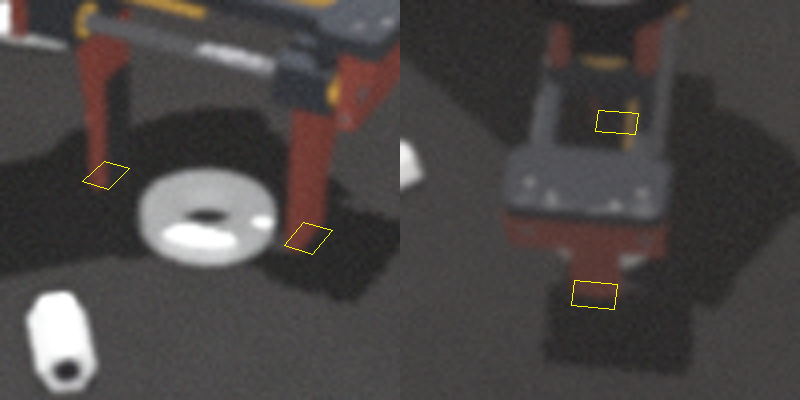

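Request:
{"fn": "arm_command", "kwargs": {"moves": [[[1,0,0.003,-0.0005,0,0,0],[1,0,0.005,-0.0005,0,0,0],[1,0,0.007,-0.0005,0,0,0],[0.9,0,0.0075,-0.0005,0,0,0],[0.8,0,0.0075,-0.0005,0,0,0]]]}}

```text
clock: 36.92
position: [0.5976, -0.0482, -0.0353]
orientation: [0.673, -0.218, 0.218, -0.673]
force: [-0.9, -0.4, 0.6]
width: 0.078
```

Request:
{"fn": "arm_command", "kwargs": {"moves": [[[0.65,0,0,0,0,0,0],[0.55,0,0,0,0,0,0],[0.55,0,0,0,0,0,0],[0.55,0,0,0,0,0,0],[0.55,0,0,0,0,0,0]]]}}

```text
clock: 37.33
position: [0.5979, -0.0483, -0.035]
orientation: [-0.673, 0.218, -0.219, 0.673]
force: [0.4, -0.3, -0.5]
width: 0.0591
```

```bash
python3 -c "
from h import *
imaging.capture('side');
look('round_washer',(.6,-.048),0,'aj',('wrist','wrist'))
go(.5982,-.0484,-.035,-36)
"
```

```text
wrist round_washer 0.57 9404 [ 0.5976 -0.0473] 0.885
wrist round_washer 0.62 9092 [ 0.5976 -0.0476] 0.868
tool shift [0.0003 0.     0.0001] turn_y 0.02 jaw -35.98 tilt y [ 3.e-04 -1.e-04 -1.e+00] pos [ 0.5979 -0.0483 -0.035 ] t 37.58 w 0.0588 F [ 1.5 -0.3  0.3]
```

View pics/aj_wrist.png

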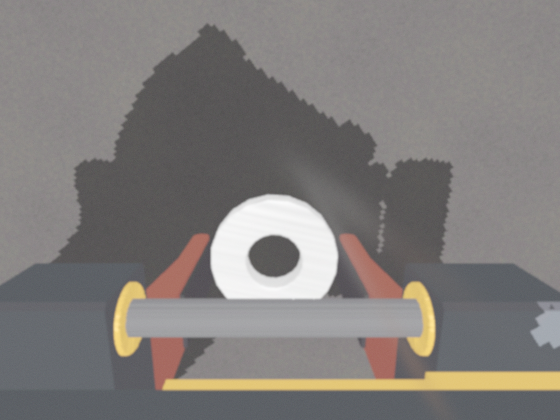

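Request:
{"fn": "arm_command", "kwargs": {"moves": [[[0.55,0,-0.01,0,0,0,0],[0.55,0,-0.035,0,0,0,0],[0.55,0,-0.07,0,0,0,0],[0.55,0,-0.1,0,0,0,0],[0.55,0,-0.12,0,0,0,0]]], "force": 40}}

```text
clock: 38.0
position: [0.5984, -0.0477, 0.0883]
orientation: [-0.672, 0.217, -0.219, 0.673]
force: [0.8, 0.1, -2.8]
width: 0.0584
```

```bash
python3 -c "
from h import *
imaging.capture('side');imaging.capture('side');
look(None,0,0,'ak',('wrist',))
go(.6154,-.2795,.085,-36)
"
```

```text
tool shift [ 0.1495  0.0019 -0.1773] turn_y 0.03 jaw -35.97 tilt y [ 3.e-03 -5.e-04 -1.e+00] pos [ 0.5986 -0.0482  0.0867] t 38.15 w 0.0583 F [ 0.1 -0.6 -2. ]
```

View pics/ak_wrist.png

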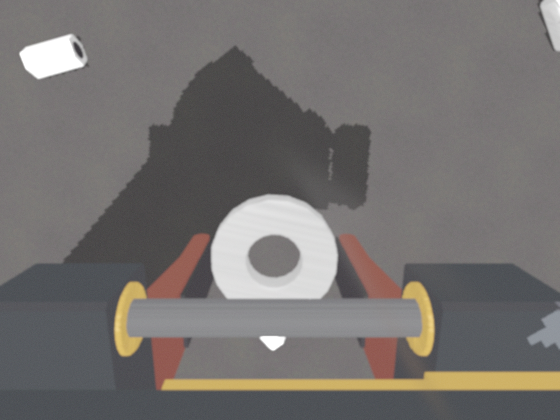

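Request:
{"fn": "arm_command", "kwargs": {"moves": [[[0.55,0.01,0,-0.012,0,0,0],[0.55,0.026,0,-0.031,0,0,0],[0.55,0.044,0,-0.052,0,0,0],[0.55,0.062,0,-0.073,0,0,0],[0.55,0.08,0,-0.095,0,0,0]]]}}

```text
clock: 38.57
position: [0.6052, -0.1728, 0.0828]
orientation: [0.673, -0.219, 0.217, -0.673]
force: [0.2, 0.5, -1.9]
width: 0.0581
```

Request:
{"fn": "arm_command", "kwargs": {"moves": [[[0.55,0.018,0,-0.022,0,0,0],[0.55,0.036,0,-0.043,0,0,0],[0.55,0.052,0,-0.062,0,0,0],[0.55,0.064,0,-0.076,0,0,0],[0.55,0.069,0,-0.082,0,0,0]]]}}

```text
clock: 38.98
position: [0.6122, -0.2827, 0.0823]
orientation: [0.673, -0.221, 0.218, -0.672]
force: [1.1, -0.8, -1.7]
width: 0.0583
```

```bash
python3 -c "
from h import *
imaging.capture('side');imaging.capture('side');imaging.capture('side');imaging.capture('side')
go(.6154,-.2795,.035,-36)
"
```

```text
tool shift [ 0.0028  0.0489 -0.0013] turn_y 0.1 jaw -35.9 tilt y [-0.0014  0.0019 -1.    ] pos [ 0.614  -0.2769  0.0839] t 39.18 w 0.0584 F [ 0.5  1.2 -2.8]
```

Request:
{"fn": "arm_command", "kwargs": {"moves": [[[0.55,0.001,0.01,0,0,0,0],[0.55,0.001,0.025,0,0,0,0],[0.55,0.001,0.038,0,0,0,0],[0.55,0.001,0.048,0,0,0,0],[0.55,0.001,0.048,0,0,0,0]]]}}

```text
clock: 39.6
position: [0.6134, -0.278, 0.0338]
orientation: [-0.673, 0.219, -0.216, 0.673]
force: [-1.1, 0.7, -3.3]
width: 0.0585
```

```bash
python3 -c "
from h import *
imaging.capture('side');imaging.capture('side');imaging.capture('side')
look(None,0,0,'al',('wrist',))
ov('al',(.616,-.2795),(.003,.03),.066)
go(.6154,-.2795,.02,-36)
"
```

```text
tool shift [-0.0005  0.0178 -0.0001] turn_y 0.02 jaw -35.98 tilt y [ 1.3e-03 -5.0e-04 -1.0e+00] pos [ 0.6158 -0.2797  0.0378] t 39.9 w 0.0587 F [ 0.1 -0.1 -1. ]
```

View pics/al_wrist.png

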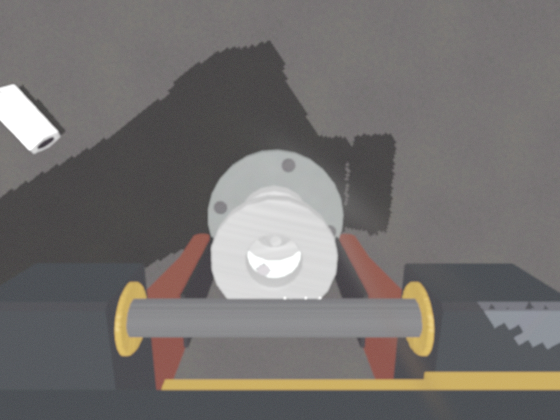

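View pics/al.png

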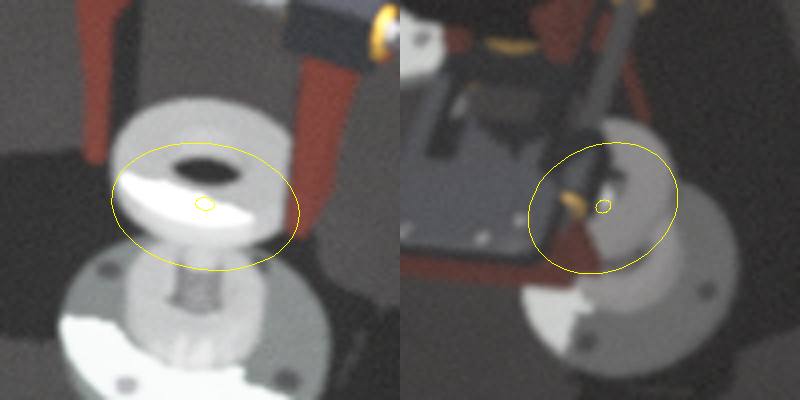

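Stud tip at (275,240) shows in line with the washer bore (274,256). Lowering onto it.

Request:
{"fn": "arm_command", "kwargs": {"moves": [[[0.55,-0.0005,0.005,0,0,0,0],[0.55,-0.0005,0.01,0,0,0,0],[0.55,-0.0005,0.015,0,0,0,0],[0.55,-0.0005,0.02,0,0,0,0],[0.55,-0.0005,0.024,0,0,0,0]]]}}

```text
clock: 40.32
position: [0.6144, -0.2792, 0.012]
orientation: [-0.673, 0.219, -0.218, 0.673]
force: [0.5, -0.4, -1.9]
width: 0.058
```

```bash
python3 -c "
from h import *
look(None,0,0,'am',('wrist',))
go(.6154,-.2795,-.005,-36)
"
```

```text
tool shift [0.0015 0.0162 0.0005] turn_y 0.03 jaw -35.97 tilt y [-1.7e-03  7.0e-04 -1.0e+00] pos [ 0.614  -0.279   0.0112] t 40.37 w 0.0583 F [ 0.4  0.7 -3.2]
```

View pics/am_wrist.png

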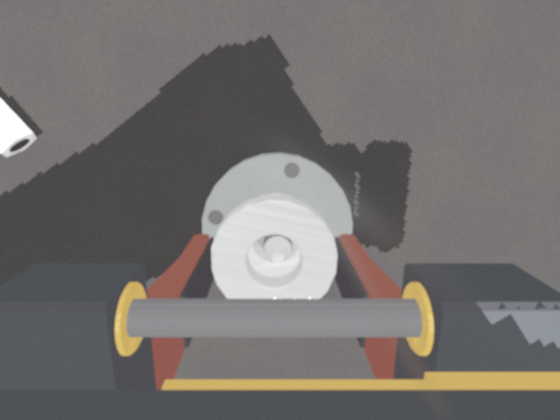

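Request:
{"fn": "arm_command", "kwargs": {"moves": [[[0.55,0.001,0.004,0,0,0,0],[0.55,0.001,0.008,0,0,0,0],[0.55,0.001,0.012,0,0,0,0],[0.55,0.001,0.015,0,0,0,0],[0.55,0.001,0.015,0,0,0,0]]]}}

```text
clock: 40.78
position: [0.615, -0.2797, -0.0029]
orientation: [-0.673, 0.219, -0.218, 0.673]
force: [0.1, -0.0, -3.1]
width: 0.0582
```

```bash
python3 -c "
from h import *
imaging.capture('side');imaging.capture('side')
look(None,0,0,'an',('wrist',))
ov('an',(.616,-.2795),(.013,.03),.042)
go(.6154,-.2795,-.005,-36)
"
```

```text
tool shift [-0.0006  0.0032  0.0001] turn_y 0.03 jaw -35.97 tilt y [ 5.e-04 -2.e-04 -1.e+00] pos [ 0.6158 -0.2799 -0.0018] t 41.03 w 0.0585 F [ 0.1  0.  -2.4]
```

View pics/an.png

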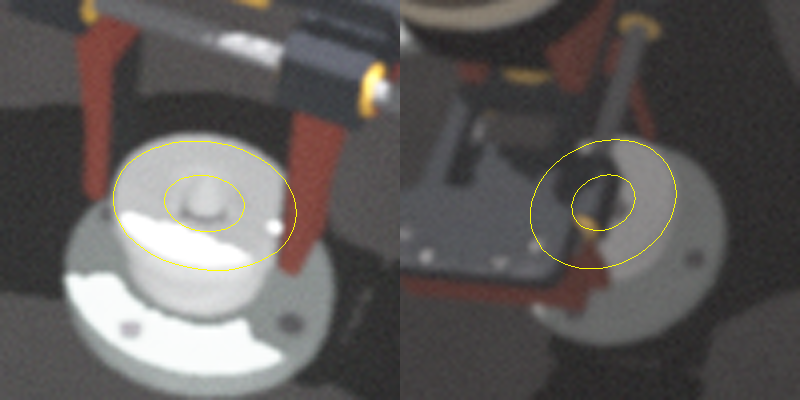

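Request:
{"fn": "arm_command", "kwargs": {"moves": [[[0.55,0,0.001,0,0,0,0],[0.55,0,0.002,0,0,0,0],[0.55,0,0.0025,0,0,0,0],[0.55,0,0.0025,0,0,0,0],[0.55,0,0.0025,0,0,0,0]]]}}

```text
clock: 41.45
position: [0.6155, -0.2799, -0.0046]
orientation: [0.673, -0.218, 0.218, -0.673]
force: [-0.3, -0.1, -2.5]
width: 0.0585
```

Request:
{"fn": "arm_command", "kwargs": {"moves": [[[0.55,0,0.0005,0,0,0,0],[0.55,0,0.001,0,0,0,0],[0.55,0,0.001,0,0,0,0],[0.55,0,0.001,0,0,0,0],[0.55,0,0.001,0,0,0,0]]]}}

```text
clock: 41.87
position: [0.6157, -0.2799, -0.005]
orientation: [0.673, -0.218, 0.218, -0.672]
force: [-2.8, 0.4, 5.9]
width: 0.0581
```

Contact at 6 N. Release and rise.

Request:
{"fn": "arm_command", "kwargs": {"moves": [[[0.7,0,0,0,0,0,0],[0.75,0,0,0,0,0,0],[0.8,0,0,0,0,0,0],[0.85,0,0,0,0,0,0],[0.9,0,0,0,0,0,0]]]}}

```text
clock: 42.28
position: [0.6156, -0.2799, -0.0057]
orientation: [-0.673, 0.218, -0.218, 0.673]
force: [0.6, 0.4, 0.0]
width: 0.0774
```

Request:
{"fn": "arm_command", "kwargs": {"moves": [[[0.95,0,-0.01,0,0,0,0],[0.95,0,-0.03,0,0,0,0],[0.95,0,-0.06,0,0,0,0],[0.95,0,-0.09,0,0,0,0],[0.95,0,-0.12,0,0,0,0]]]}}

```text
clock: 42.7
position: [0.6155, -0.2796, 0.1164]
orientation: [-0.672, 0.218, -0.218, 0.673]
force: [0.8, -0.3, 0.7]
width: 0.0833
```

Request:
{"fn": "arm_command", "kwargs": {"moves": [[[0.95,-0.02,0,0.02,0,0,0],[0.95,-0.045,-0.02,0.045,0,0,0],[0.95,-0.07,-0.04,0.07,0,0,0],[0.95,-0.09,-0.05,0.09,0,0,0],[0.95,-0.09,-0.05,0.09,0,0,0]]]}}

```text
clock: 43.12
position: [0.5971, -0.1461, 0.1689]
orientation: [-0.672, 0.214, -0.217, 0.675]
force: [0.6, 1.1, 0.9]
width: 0.0835
```

```bash
python3 -c "
from h import *
imaging.capture('side');imaging.capture('side')
look('round_washer',(.616,-.28),.03,'ao',('side','scene'))
look('square_washer',(.4366,-.29),.046,None,('side','scene'))
ov('ao1',(.616,-.2795),(.013,.03),.042)
ov('ao2',(.4366,-.29),(.013,),.058)
go(.6154,-.2795,-.005,-36)
a=cv2.imread('pics/ao1.png');b=cv2.imread('pics/ao2.png');cv2.imwrite('pics/ao3.png',cv2.resize(np.vstack([a,b]),(600,600)))
"
```

```text
side round_washer 0.76 1162 [ 0.6168 -0.2778] 0.923
scene round_washer 0.72 783 [ 0.6153 -0.2784] 0.914
scene round_washer 0.51 187 [ 0.616 -0.28 ] 0.0
side square_washer 0.84 1782 [  0.4372  -0.2879 -36.0014] 0.959
side square_washer 0.66 1784 [ 0.4366 -0.29    0.    ] 0.0
scene square_washer 0.88 795 [  0.4356  -0.2882 -35.3102] 0.973
tool shift [ 0.0897  0.1692 -0.0896] turn_y 0.01 jaw -35.99 tilt y [-3.e-04  2.e-04 -1.e+00] pos [ 0.5955 -0.1543  0.1643] t 43.82 w 0.0834 F [0.1 0.2 0. ]
```

View pics/ao3.png

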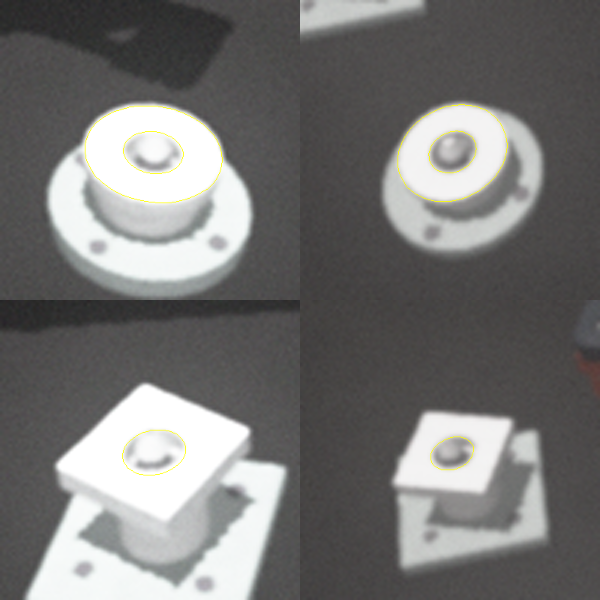

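View pics/ao_side.png

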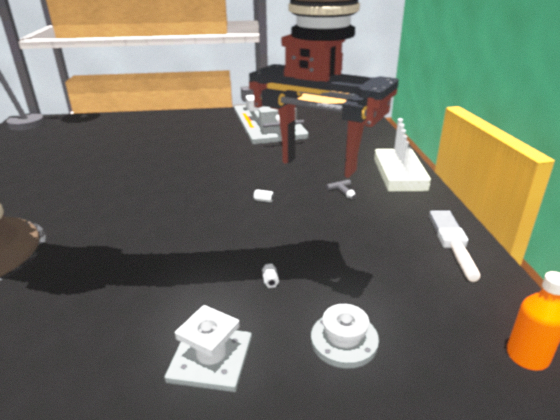

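Both stacks are flat and centred with the tips showing (side (208,325) and (346,320)). The nuts at (270,275) and (263,195) and the key at (342,187) haven't moved. Handing in.

```bash
python3 -c "
from h import *
print(workorder.finish_job())"
```

```text
the job is handed in; nothing more can be done
None
```

Both studs are ready for clamping, and I handed the job in at about 44 s on the robot's clock.

- **Tall stud:** the long sleeve went on first, then the square washer.
- **Short stud:** the short sleeve went on first, then the round washer.
- **Lowering:** each part was lowered until light contact, about 5–6 N on the force reading, before I let go.

**Last checks:** in the side and scene pictures the known bore and rim outlines line up with the seated parts. Both stacks sit flat and centred to about 2 mm with the tips sticking out. The nuts and the chuck key look unmoved, and the gripper is clear and empty.

**What disagreed:**
- **Fingertips:** in the pictures they sit about 40 mm above the reported TCP, not at it as the description says. I worked from the pictures, checking with small force-watched steps down, so I gripped with TCP readings below zero.
- **Camera fits:** for the same part they differed by 1–2 mm, well inside the 6 mm radial clearance.
- **TCP readings:** they swung a few millimetres after each move before settling.

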